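# Make up the check-up and bonding trays

### The job

Make up the two dental kits from the stock tray. The check-up tray with the green inserts gets the mouth mirror and the tweezers, each lying in the notches of the rest that shows its outline, and the white bottle upright in the green cup; the bonding tray with the orange inserts gets the syringe in its rest and the amber bottle upright in the orange cup. Lay every instrument centred on its rest with its working end (mirror head, tweezer tips, syringe nozzle) towards the bottle cup, and keep the bottles upright all the time.

Things in the scene. Friction and masses are not known exactly. Their poses are not given: they have to be found in the camera images.
- mirror_center (a point): Mouth mirror, 168 mm long: handle 8 mm wide and high, round head of 22 mm. Point: middle of the handle, 4 mm above the underside; +x runs along it to the head, whose end is 113 mm ahead; the tail is 55 mm behind. Starts lying on the grey steel stock tray (322 x 216 mm; pale blue liner 2 mm above the worktop; 262 x 172 mm inside, rim 31 mm high).
- tweezers_center (a point): Steel tweezers, 150 mm long, 14 mm wide, 9 mm high, rigid: grip across both legs. Point: 10 mm behind mid-length, 4.5 mm above the underside; +x runs along them to the tips, 85 mm ahead; the closed back end is 65 mm behind. Starts lying on the grey steel stock tray.
- syringe_center (a point): Syringe, 128 mm long: clear barrel 14 mm thick, from 36 mm behind this point to 32 mm ahead; black flange 26 mm wide 37 mm behind; plunger end 72 mm behind. Point: on the barrel's axis, 7 mm above the underside; +x runs along it to the black nozzle's end, 56 mm ahead. Starts lying on the grey steel stock tray.
- amber_bottle_center (a point): Small brown (amber) bottle with white cap, 75 mm high; body 32 mm thick up to 58 mm, cap 24 mm. Point: its centre, 37.5 mm above the underside; z up its axis; its yaw means nothing. Starts standing on the grey steel stock tray.
- white_bottle_center (a point): Small white bottle with blue cap, 85 mm high; body 36 mm thick up to 66 mm, cap 24 mm. Point: its centre, 42.5 mm above the underside; z up its axis; its yaw means nothing. Starts standing on the grey steel stock tray.
- mirror_rest: Mirror's rest, green; inlay: bar with round head. Fixed in the check-up tray (blue, 285 x 125 mm, rim 26 mm high, 110 mm between long rims). Origin: mid-way between its 2 rails, on the underside, 2 mm above the worktop; +x to the cup. Plate 40 mm wide, 3 thick. Rails 8 mm thick at x = +-28 mm; notches 30 mm wide, saddles 14 and teeth 26 mm above the origin. The mirror's point goes over the origin.
- tweezers_rest: Tweezers' rest, green; inlay: two long thin legs side by side. Like the mirror's rest in every size (origin, axes, rails at x = +-28 mm, notches 30 mm wide, saddles 14 mm and teeth 26 mm above the origin) and beside it in the same tray, 42 mm from centre to centre, on either side. The tweezers' point goes over the origin.
- syringe_rest: Syringe's rest, orange; inlay: syringe. Fixed in the bonding tray (blue, same as the other). Origin: mid-way between its 2 rails, on the underside, 2 mm above the worktop; +x to the cup. Plate 144 x 56 mm, 3 thick. Rails 8 mm thick at x = +-24 mm; notches 46 mm wide, saddles 14 mm and teeth 26 mm above the origin. The syringe's point goes over the origin.
- green_well: Green round bottle cup at the far end of the check-up tray, 61 mm outside, 54 mm bore. Origin: centre of its underside, 2 mm above the worktop; x along the tray, away from the rests. Floor 3 mm and rim 25 mm above the origin. Fixed.
- orange_well: Orange round bottle cup at the far end of the bonding tray, 61 mm outside, 54 mm bore. Origin: centre of its underside, 2 mm above the worktop; x along the tray, away from the rest. Floor 3 mm and rim 25 mm above the origin. Fixed.
There are look-alikes about, which are no part of the job. What is shaped like the part that bears white_bottle_center but red or yellow is not meant.

How it is judged:
By the outcome, as a careful person would: the job done as asked, in the order asked, and still so for the second after the job is handed in, with the robot touching nothing.
It also fails if it takes over 125 s, if anything falls off the work surface, if the arm or the gripper's body presses on something with over 40 N, if the wrist force passes 120 N, or if a joint passes its speed limit or range.

### The arm

A 6-joint arm with a two-finger parallel gripper is mounted at the origin on the work surface; the furniture and walls round the work are solid. World frame = base frame: x ahead of the robot, y to its left, z up, the work surface at z = 0. Lengths are in m, angles in rad, forces in N, time in s.
With the tool pointing down it reaches from about 0.35 to 0.775 m from the base axis. Payload 5.5 kg.
Tool frame: the origin (TCP) lies between the finger pads; the fingertips stand 11 mm ahead of it and the grasp point (between the pads) lies 8 mm behind it (tips_ahead is the distance from the TCP to the fingertips, in m); z points along the fingers, y is the line along which they close (so a half turn about z gives the same grasp; the last joint's range is limited). The gripper opens to 85 mm and grips with 20 to 120 N. Pads are 22 mm wide; open, the fingers measure 114 mm over their backs; the gripper's body (76 mm by 85 mm) begins 54 mm behind the grasp point. The pads swing forward as they close: fully open they stand 13 mm farther back than shut.
Start: joints at [-1.464, 0.313, 0.046, 1.304, 0, 1.431], TCP at [0.14, -0.558, 0.222] pointing down, gripper open.
Joint ranges: [-2.76, 2.76], [-0.86, 1.69], [-1.03, 1.26], [-2.2, 2.34], [-1.47, 1.5], [-3.14, 3.14]. Speed limits (rad/s): [2.57, 2.57, 3.14, 3.14, 3.14, 3.14].

### API

Orientations are given as a unit quaternion [w, x, y, z].
In Python, from workcell import * gives the robot as it stands. The module is installed in compiled form; this text tells all that it offers.
- The arm moves only by the tool jog_arm, never from a script. Its argument "moves" is a list of rows, each an object with "fingers": the closure, from 0 (fully open) to 1 (shut); "slide": the shift along the tool's x, y, z in mm, a list of three; "angular": the turn, a rotation vector about the tool's x, y, z in degrees, a list of three. A call has 1 to 10 rows; each row is the pose to reach, as a shift and turn from the pose commanded when the call began, along the tool's axes at that moment; what a row does not reach only later rows make up. A row lasts 1/12 s, in which the tool goes at most 41.7 mm and 7.16 degrees, less where a joint would pass 70% of its speed; a pose out of reach is approached as far as the arm can. A call with a gripper value outside its range is refused whole. The fingers move at their own pace and stop on an object; "squeeze" is the grip in N (left out, the last holds). Time passes only in rows, so rows that repeat a pose let the fingers close. It gives the time, the measured TCP pose, the force, the opening and the grip force at its end, in the units of the state.
- get_state(): the state, without advancing time (a new reading comes with each control period).
- read_camera(name): name is "scene" or "top" or "wrist"; returns a dict with "color" (384x512x3 uint8, red, green, blue), "fovy" (degrees; the focal length in pixels is half the picture's height over the tangent of half this angle, whatever the lens; pixels are square), "cx", "cy" (the principal point, pixels), "D" ([k1, k2, p1, p2, k3] as OpenCV has them; the pictures are not rectified), "world_from_camera" (4x4, takes a point from camera to world coordinates); the wrist camera has in their place "tool_from_camera" (4x4, takes a point from camera to tool coordinates, whose origin is the TCP and whose axes are the flange's). Camera axes: x right, y down, z forward; pixel columns grow to the right and rows downward; lengths in m; the calibration is good to about 2 mm. A picture is of the moment at which its call begins: read the wrist's pose just before it. There is no depth.
- hand_in(): hands the job in; it is judged then, once.
Trained networks look in a picture, given as the dict that the camera call returned (one of the last four; its "shot" number tells which), for a name from the list of things; names that differ only in an ending like _2 or _b are one class to them, and where a whole thing is asked for, a point or a joint stands for the part that bears it (a point fixed in the world has none). Each returns a list of dicts, best first, with "p" (0 to 1); they miss things now and then, are a little off and sometimes report something else, mostly with a low value. They report only what shows in the picture. A call takes as long as a camera call. They do not tell look-alikes from the thing itself.
- look_for(target, picture): "point" ([column, row] in pixels, amid what is visible of it).
- tip_of(target, picture): "point" ([column, row] in pixels: a listed point, or the origin of a listed thing).
The state is a dict: "clock": time; "joint_pos": joint angles; "qvel": joint speeds; "tau": joint torques, N m; "tcp_pos": TCP position; "orientation": TCP orientation; "wrist_force": force on the tool from outside, world axes, zero at the start; "ft_torque": the same for the moment, N m; "finger_gap": finger opening in m; "grip_force": force on a finger pad.
Only numpy, scipy, OpenCV 4.12 (cv2) and the standard library are available. Lean on these libraries where they do the work, as an engineer would, in place of code of your own. Each camera call takes 0.05 s, during which the arm holds its last target. There are 200 camera calls.

## Working session

There is one attempt and no reset: what is moved stays moved. The work goes in short steps, Python scripts to look and compute and a tool call to move; the robot and the scene stay as the last step left them, time stands still between calls to the robot, and variables do not carry over. Pictures are saved under pics/ and viewed, at most 14 in all, crops included, and the job is handed in when it is done.

Besides the shell and the picture viewer there is one more tool, called after "Call:" as a command line: name --argument value ..., lists and objects as JSON in quotes. jog_arm: Moves the arm, as the interface text tells. Its arguments: {"type":"object","properties":{"moves":{"type":"array","items":{"type":"object","properties":{"fingers":{"type":"number"},"slide":{"type":"array","items":{"type":"number"}},"angular":{"type":"array","items":{"type":"number"}}}}},"squeeze":{"type":"number"}},"required":["moves"]}

```bash
mkdir -p pics
cat > h.py <<'E'
from workcell import *
import numpy as np, cv2
from scipy.spatial.transform import Rotation as R
def Kof(p):
    f=192/np.tan(np.radians(p["fovy"])/2); return np.array([[f,0,p["cx"]],[0,f,p["cy"]],[0,0,1.]])
def pose(p,st=None):
    if "world_from_camera" in p: return np.array(p["world_from_camera"])
    T=np.eye(4);T[:3,:3]=R.from_quat(np.array(st["orientation"]),scalar_first=True).as_matrix();T[:3,3]=st["tcp_pos"]
    return T@np.array(p["tool_from_camera"])
def w(p,px,z,st=None):
    u=cv2.undistortPoints(np.array([[px]],float),Kof(p),np.array(p["D"],float))[0,0]
    T=pose(p,st);d=T[:3,:3]@np.array([u[0],u[1],1]);o=T[:3,3]
    return o+d*(z-o[2])/d[2]
def proj(p,X,st=None):
    T=np.linalg.inv(pose(p,st));r=cv2.Rodrigues(T[:3,:3])[0]
    return cv2.projectPoints(np.array(X,float).reshape(-1,1,3),r,T[:3,3],Kof(p),np.array(p["D"],float))[0][:,0]
def save(p,n): cv2.imwrite(f"pics/{n}.png",p["color"][:,:,::-1])
E
cat > a.py <<'E'
from h import *
s=get_state();print(s)
Z=dict(mirror_center=.006,tweezers_center=.0065,syringe_center=.009,amber_bottle_center=.0395,white_bottle_center=.0445,mirror_rest=.002,tweezers_rest=.002,syringe_rest=.002,green_well=.002,orange_well=.002)
for c in("top","scene"):
    p=read_camera(c);save(p,c+"0");print(c,pose(p).round(3).tolist(),p["fovy"])
    for n,z in Z.items():
        for d in tip_of(n,p)[:3]: print(n,round(d["p"],2),np.round(d["point"],1),w(p,d["point"],z).round(4))
E
python3 a.py
```

```text
{'clock': 0.0, 'joint_pos': array([-1.46362511e+00,  3.14000578e-01,  4.49378014e-02,  1.30361428e+00,
       -2.52414386e-06,  1.43117191e+00]), 'qvel': array([-0.00010352,  0.00068782, -0.0007817 ,  0.00043633,  0.00011467,
       -0.00083121]), 'tau': array([-4.39328887e-04, -4.80626893e+01,  2.98533082e+01,  1.93422264e-02,
       -1.44838768e-04, -2.17053775e-05]), 'tcp_pos': array([ 0.14038764, -0.55702627,  0.22099197]), 'orientation': array([-9.40258921e-04,  9.92395707e-01,  1.23084835e-01,  1.39963078e-05]), 'wrist_force': array([ 0.08502502,  1.10244388, -0.02003686]), 'ft_torque': array([ 0.0562083 , -0.0085912 , -0.02581772]), 'grip_force': 0.0, 'finger_gap': 0.08538309665077244}
top [[-0.004, -0.996, 0.089, 0.482], [-1.0, 0.007, 0.028, -0.044], [-0.028, -0.088, -0.996, 0.999], [0.0, 0.0, 0.0, 1.0]] 52.378352461671305
mirror_center 0.47 [250.3 224.6] [0.4734 0.014  0.006 ]
tweezers_center 0.43 [270. 223.] [ 0.4772 -0.0359  0.0065]
syringe_center 0.8 [288.8 219.7] [ 0.4853 -0.0833  0.009 ]
amber_bottle_center 0.67 [289.5 166.7] [ 0.6158 -0.0852  0.0395]
white_bottle_cente
[... 780 characters left out ...]
bottle_center 0.6 [258.9 186.2] [ 0.6114 -0.076   0.0395]
amber_bottle_center 0.23 [194.4 271.9] [0.6014 0.2428 0.0395]
white_bottle_center 0.71 [244.6 196.7] [ 0.6228 -0.0169  0.0445]
white_bottle_center 0.69 [176.3 224.7] [0.723  0.1568 0.0445]
white_bottle_center 0.59 [147.8 250.8] [0.7319 0.2555 0.0445]
mirror_rest 0.73 [243.8 307.6] [0.4637 0.2446 0.002 ]
mirror_rest 0.32 [298.3 147.6] [ 0.6057 -0.3262  0.002 ]
tweezers_rest 0.58 [251.7 289.6] [0.4716 0.1961 0.002 ]
syringe_rest 0.69 [246.3 196.9] [ 0.6387 -0.0507  0.002 ]
syringe_rest 0.57 [336.6 167. ] [ 0.4606 -0.3055  0.002 ]
green_well 0.96 [196.4 270.3] [0.6168 0.221  0.002 ]
orange_well 0.7 [299.7 150.5] [ 0.5953 -0.3156  0.002 ]
```

Run:
```python
import cv2
a=cv2.imread("pics/top0.png")[100:290,120:420];cv2.imwrite("pics/top0c.png",cv2.resize(a,(800,507),interpolation=cv2.INTER_CUBIC))
a=cv2.imread("pics/scene0.png")[100:370,90:450];cv2.imwrite("pics/scene0c.png",cv2.resize(a,(800,600),interpolation=cv2.INTER_CUBIC))
```

```text
(no output)
```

View pics/top0c.png

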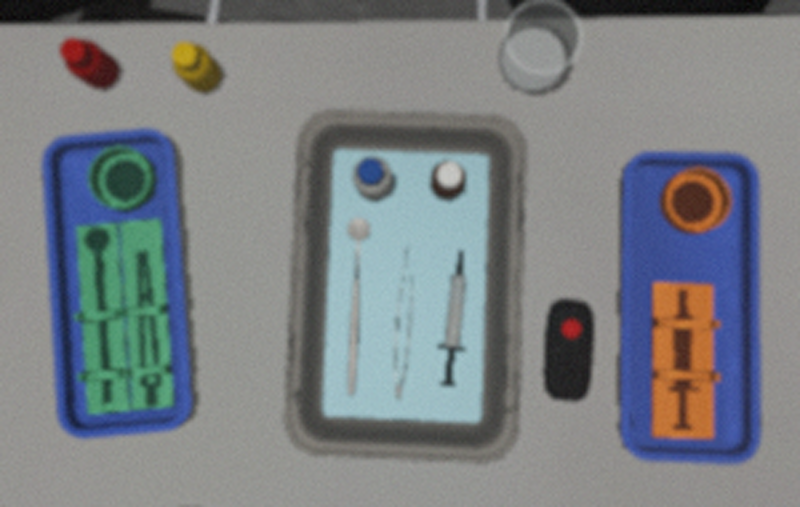

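View pics/scene0c.png

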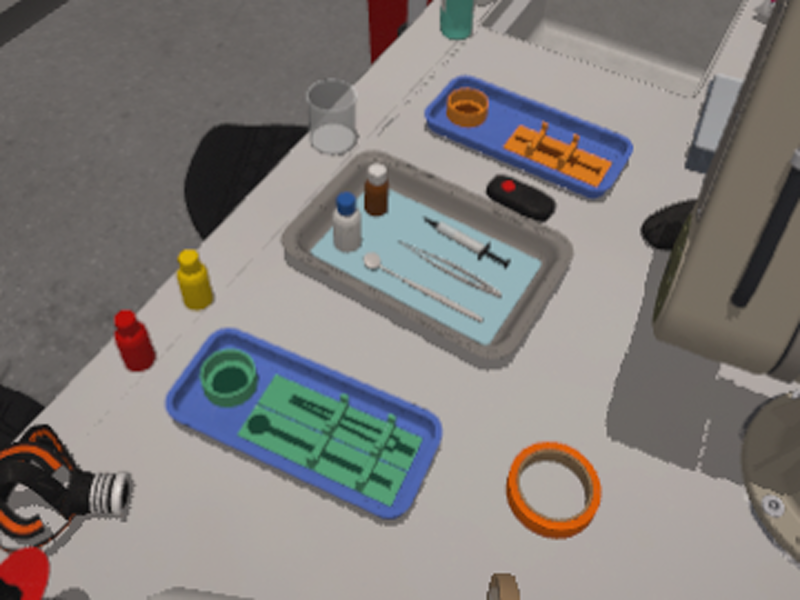

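Top view: the green tray is on the left, with the mirror rest at larger y and the tweezers rest beside it. The stock tray is in the middle, with all working ends towards +x. The orange tray is on the right. The red and yellow bottles are decoys. Next, a closer look with the wrist camera.

```bash
cat >> h.py <<'E'
def plan(xyz,yaw,s=None):
    "yaw (deg) of tool x in world, tool down; prints slide mm and angular deg"
    s=s or get_state();A=R.from_quat(np.array(s["orientation"]),scalar_first=True)
    c,n=np.cos(np.radians(yaw)),np.sin(np.radians(yaw))
    B=R.from_matrix([[c,n,0],[n,-c,0],[0,0,-1]])
    d=A.inv().apply(np.array(xyz)-s["tcp_pos"])*1000
    a=np.degrees((A.inv()*B).as_rotvec())
    print("slide",d.round(1).tolist(),"ang",a.round(1).tolist(),"rows",round(max(np.linalg.norm(d)/41.7,np.linalg.norm(a)/7.16),1))
E
python3 - <<'E'
from h import *
p=read_camera("wrist");print(np.array(p["tool_from_camera"]).round(3),p["fovy"])
plan([.45,-.03,.30],0)
E
```

```text
[[-0.    -0.964 -0.267  0.068]
 [ 1.    -0.    -0.001 -0.   ]
 [ 0.001 -0.267  0.964 -0.153]
 [ 0.     0.     0.     1.   ]] 68.32796952087625
slide [429.0, -436.0, -78.1] ang [0.0, 0.0, 14.1] rows 14.8
```

```bash
python3 -c "
from h import *
plan([.54,-.03,.25],0)"
```

```text
slide [516.3, -414.0, -28.1] ang [0.0, 0.0, 14.1] rows 15.9
```

Call:
jog_arm --moves '[{"slide":[258,-207,-14],"angular":[0,0,7],"fingers":0.6},{"slide":[258,-207,-14],"angular":[0,0,7],"fingers":0.6},{"slide":[258,-207,-14],"angular":[0,0,7],"fingers":0.6},{"slide":[258,-207,-14],"angular":[0,0,7],"fingers":0.6},{"slide":[258,-207,-14],"angular":[0,0,7],"fingers":0.6},{"slide":[258,-207,-14],"angular":[0,0,7],"fingers":0.6},{"slide":[258,-207,-14],"angular":[0,0,7],"fingers":0.6},{"slide":[258,-207,-14],"angular":[0,0,7],"fingers":0.6},{"slide":[258,-207,-14],"angular":[0,0,7],"fingers":0.6},{"slide":[258,-207,-14],"angular":[0,0,7],"fingers":0.6}]'

```text
clock: 1.98
tcp_pos: [0.3413, -0.2922, 0.2364]
orientation: [0.001, 0.998, 0.065, 0.0]
wrist_force: [-0.6, -0.5, -0.3]
finger_gap: 0.0338
grip_force: 0.0
```

```bash
python3 -c "
from h import *
print(get_state()['finger_gap'])
plan([.54,-.03,.25],0)"
```

```text
0.033819176207049925
slide [230.9, -234.3, -13.8] ang [0.1, -0.0, 7.4] rows 7.9
```

Call:
jog_arm --moves '[{"slide":[231,-234,-14],"angular":[0,0,7.4]},{"slide":[231,-234,-14],"angular":[0,0,7.4]},{"slide":[231,-234,-14],"angular":[0,0,7.4]},{"slide":[231,-234,-14],"angular":[0,0,7.4]},{"slide":[231,-234,-14],"angular":[0,0,7.4]},{"slide":[231,-234,-14],"angular":[0,0,7.4]},{"slide":[231,-234,-14],"angular":[0,0,7.4]},{"slide":[231,-234,-14],"angular":[0,0,7.4]},{"slide":[231,-234,-14],"angular":[0,0,7.4]},{"slide":[231,-234,-14],"angular":[0,0,7.4]}]'

```text
schema error: expected keys fingers, slide, angular
```

Run:
```python
from h import *
s=get_state();p=read_camera("wrist");np.save("w1.npy",{"p":p,"s":s},allow_pickle=True)
print(s["tcp_pos"],s["orientation"].round(4))
for n,z in dict(mirror_center=.006,tweezers_center=.0065,syringe_center=.009,amber_bottle_center=.0395,white_bottle_center=.0445).items():
    for d in tip_of(n,p)[:2]: print(n,round(d["p"],2),np.round(d["point"],1),w(p,d["point"],z,s).round(4))
cv2.imwrite("pics/w1.png",cv2.resize(p["color"][:,:,::-1],(800,600),interpolation=cv2.INTER_CUBIC))
```

```text
[ 0.3413126  -0.29216778  0.23636298] [5.000e-04 9.979e-01 6.480e-02 2.000e-04]
tweezers_center 0.96 [65.9 39. ] [ 0.4747 -0.0336  0.0065]
tweezers_center 0.49 [275.7  82.8] [ 0.4546 -0.3015  0.0065]
syringe_center 0.83 [105.1  25. ] [ 0.4953 -0.0848  0.009 ]
```

View pics/w1.png

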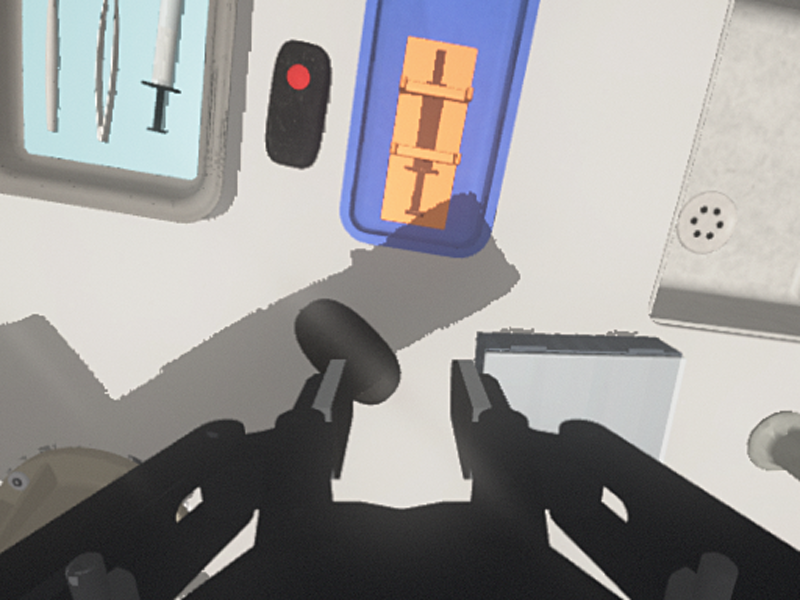

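The orange tray rest is at about (430,125) in the view, and the instruments' tails are at upper left. The view lies ahead of the fingers, so I'll move to x≈0.40.

```bash
python3 -c "
from h import *
plan([.40,-.04,.25],0)"
```

```text
slide [91.2, -245.7, -14.3] ang [-0.0, 0.0, 7.0] rows 6.3
```

Call:
jog_arm --moves '[{"slide":[91,-246,-14],"angular":[0,0,7],"fingers":0.6},{"slide":[91,-246,-14],"angular":[0,0,7],"fingers":0.6},{"slide":[91,-246,-14],"angular":[0,0,7],"fingers":0.6},{"slide":[91,-246,-14],"angular":[0,0,7],"fingers":0.6},{"slide":[91,-246,-14],"angular":[0,0,7],"fingers":0.6},{"slide":[91,-246,-14],"angular":[0,0,7],"fingers":0.6},{"slide":[91,-246,-14],"angular":[0,0,7],"fingers":0.6},{"slide":[91,-246,-14],"angular":[0,0,7],"fingers":0.6},{"slide":[91,-246,-14],"angular":[0,0,7],"fingers":0.6},{"slide":[91,-246,-14],"angular":[0,0,7],"fingers":0.6}]'

```text
clock: 3.12
tcp_pos: [0.3998, -0.0395, 0.2497]
orientation: [0.0, 1.0, 0.001, -0.0]
wrist_force: [0.2, -0.6, 0.0]
finger_gap: 0.034
grip_force: 0.0
```

Run:
```python
from h import *
s=get_state();p=read_camera("wrist");np.save("w2.npy",{"p":p,"s":s},allow_pickle=True)
print(s["tcp_pos"],s["orientation"].round(4))
for n,z in dict(mirror_center=.006,tweezers_center=.0065,syringe_center=.009,amber_bottle_center=.0395,white_bottle_center=.0445,mirror_rest=.002,tweezers_rest=.002,green_well=.002).items():
    for d in tip_of(n,p)[:2]: print(n,round(d["p"],2),np.round(d["point"],1),w(p,d["point"],z,s).round(4))
cv2.imwrite("pics/w2.png",cv2.resize(p["color"][:,:,::-1],(800,600),interpolation=cv2.INTER_CUBIC))
```

```text
[ 0.39976781 -0.03946311  0.24972329] [ 2.e-04  1.e+00  6.e-04 -2.e-04]
mirror_center 0.85 [220.5 115.6] [0.4702 0.0101 0.006 ]
tweezers_center 0.62 [253.8 111.7] [ 0.4753 -0.035   0.0065]
syringe_center 0.58 [289.   96.8] [ 0.4944 -0.0816  0.009 ]
mirror_rest 0.74 [ 50.8 122.8] [0.4626 0.2502 0.002 ]
tweezers_rest 0.8 [ 78.6 122.9] [0.4619 0.2099 0.002 ]
```

View pics/w2.png

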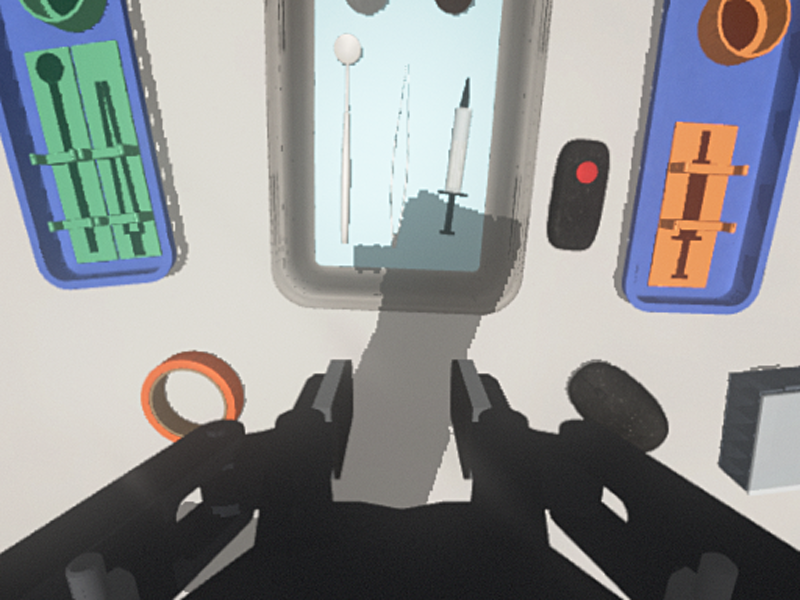

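View w2: the mirror runs from its head end (347,33) to its tail (345,243), the tweezers from tips (406,65) to about (391,235), and the syringe from nozzle (468,78) to plunger (447,235). The green rests are upper left and the orange rest is right. Next, the axes from these endpoints.

Run:
```python
from h import *
d=np.load("w2.npy",allow_pickle=True).item();p,s=d["p"],d["s"]
def ax(n,tip,tail,z,L,ahead):
    a,b=w(p,np.array(tip)/1.5625,z,s),w(p,np.array(tail)/1.5625,z,s);v=a-b;l=np.linalg.norm(v);u=v/l
    print(n,"len",l.round(4),L,"yaw",np.degrees(np.arctan2(u[1],u[0])).round(1),"c from mid",((a+b)/2-u*(ahead-L/2)).round(4))
ax("mirror",(347,33),(345,243),.006,.168,.113)
ax("tw",(406,65),(391,235),.005,.15,.085)
ax("syr",(468,78),(447,235),.009,.128,.056)
c=p["color"][30:175,190:320,::-1];cv2.imwrite("pics/c2.png",cv2.resize(c,None,fx=4,fy=4,interpolation=cv2.INTER_CUBIC))
plan([.40,.20,.22],0)
```

```text
mirror len 0.1699 0.168 yaw -2.2 c from mid [0.4721 0.0092 0.006 ]
tw len 0.1397 0.15 yaw -5.3 c from mid [ 0.4828 -0.0354  0.005 ]
syr len 0.1288 0.128 yaw -6.2 c from mid [ 0.4957 -0.0874  0.009 ]
slide [0.6, -238.9, 29.8] ang [0.0, 0.0, 0.1] rows 5.8
```

View pics/c2.png

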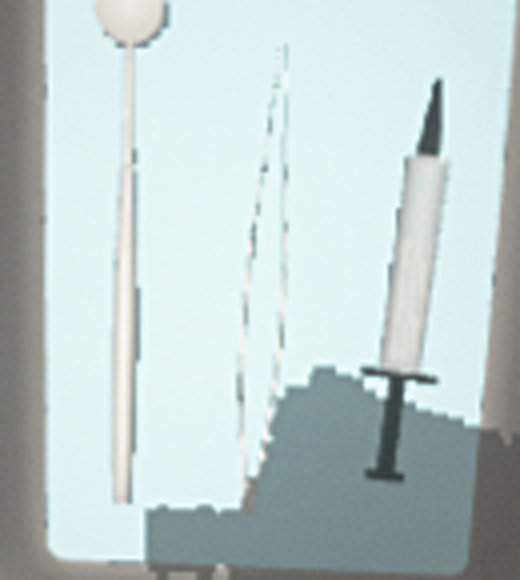

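The crop shows the tweezer tips at image px (260,41) and the back at (252,158). Now I'll look at the green tray.

Call:
jog_arm --moves '[{"slide":[0,-239,30],"angular":[0,0,0],"fingers":0.6},{"slide":[0,-239,30],"angular":[0,0,0],"fingers":0.6},{"slide":[0,-239,30],"angular":[0,0,0],"fingers":0.6},{"slide":[0,-239,30],"angular":[0,0,0],"fingers":0.6},{"slide":[0,-239,30],"angular":[0,0,0],"fingers":0.6},{"slide":[0,-239,30],"angular":[0,0,0],"fingers":0.6},{"slide":[0,-239,30],"angular":[0,0,0],"fingers":0.6},{"slide":[0,-239,30],"angular":[0,0,0],"fingers":0.6},{"slide":[0,-239,30],"angular":[0,0,0],"fingers":0.6}]'

```text
clock: 4.32
tcp_pos: [0.4036, 0.1094, 0.2204]
orientation: [-0.016, 1.0, 0.024, -0.001]
wrist_force: [-0.5, -0.1, 0.6]
finger_gap: 0.0345
grip_force: 0.0
```

Run:
```python
from h import *
d=np.load("w2.npy",allow_pickle=True).item();p,s=d["p"],d["s"]
a,b=w(p,(260,41.3),.005,s),w(p,(252,158),.005,s);print("tw",np.linalg.norm(a-b),np.degrees(np.arctan2(*(a-b)[1::-1])),(a+b)/2-(a-b)/np.linalg.norm(a-b)*.01)
s=get_state();p=read_camera("wrist");np.save("w3.npy",{"p":p,"s":s},allow_pickle=True)
print(s["tcp_pos"],s["orientation"].round(4))
for n,z in dict(mirror_center=.006,tweezers_center=.006,mirror_rest=.002,tweezers_rest=.002,green_well=.002).items():
    for d in tip_of(n,p)[:2]: print(n,round(d["p"],2),np.round(d["point"],1),w(p,d["point"],z,s).round(4))
cv2.imwrite("pics/w3.png",cv2.resize(p["color"][:200,100:380,::-1],(800,571),interpolation=cv2.INTER_CUBIC))
```

```text
tw 0.15047721143269124 -4.080737305646909 [ 0.47759206 -0.03697834  0.005     ]
[0.40364351 0.10940947 0.22037746] [-1.640e-02  9.996e-01  2.420e-02 -8.000e-04]
mirror_center 0.81 [344.8 121.2] [0.4723 0.0099 0.006 ]
tweezers_center 0.7 [383.6 119.8] [ 0.4767 -0.0383  0.006 ]
mirror_rest 0.95 [156.7 117.2] [0.4657 0.2493 0.002 ]
tweezers_rest 0.8 [189.5 118.3] [0.4662 0.2065 0.002 ]
green_well 0.56 [426.5 103.9] [ 0.4991 -0.0905  0.002 ]
```

View pics/w3.png

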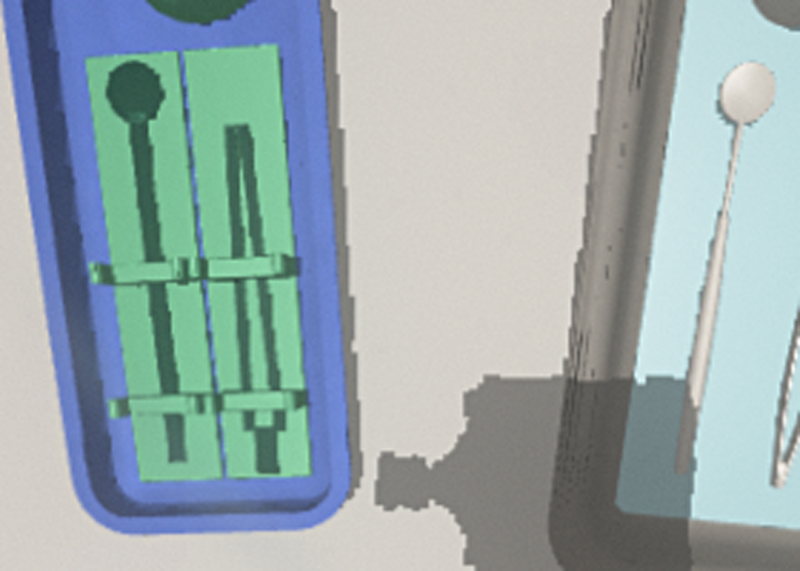

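View w3: the green plate corners are (86,57), (278,44), (312,472) and (141,481), and the mirror inlay runs from (132,62) to (177,462).

Run:
```python
from h import *
d=np.load("w3.npy",allow_pickle=True).item();p,s=d["p"],d["s"]
f=lambda x,y,z=.005:w(p,(x/2.857+100,y/2.857),z,s)
A,B,C,D=f(86,57),f(278,44),f(312,472),f(141,481)
an=lambda v:np.degrees(np.arctan2(v[1],v[0])).round(2)
print(A,B,C,D,"W",np.linalg.norm(A-B),np.linalg.norm(C-D),"L",np.linalg.norm(A-D),np.linalg.norm(B-C),"yaw",an(A-D),an(B-C),an(A-B)-90,an(D-C)-90)
for t,b in (((132,62),(177,462)),((238,125),(268,472))):
    a,b=f(*t),f(*b);print("inlay",np.linalg.norm(a-b),an(a-b),a,b)
s2=f(182,52)-f(224,479);print("seam",an(s2))
# rails: plate-plane x positions along axis, seam
for q in ((92,272,.028),(297,265,.028),(110,408,.028),(305,400,.028)): print("rail end",f(*q))
plan([.4721,.0092,.10],-2.2)
```

```text
[0.57775038 0.27674722 0.005     ] [0.58446183 0.19561879 0.005     ] [0.40721962 0.18014628 0.005     ] [0.3987947  0.26111601 0.005     ] W 0.08140556500570512 0.08140686057210085 L 0.17963704818063692 0.1779162673099677 yaw 4.99 4.99 4.730000000000004 5.939999999999998
inlay 0.16810288225346823 4.65 [0.57620702 0.25712586 0.005     ] [0.40865654 0.24350904 0.005     ]
inlay 0.14743679912398003 4.6 [0.55311186 0.2125374  0.005     ] [0.40614993 0.20071359 0.005     ]
seam 4.58
rail end [0.4903535  0.26811468 0.028     ]
rail end [0.49627146 0.18231164 0.028     ]
rail end [0.4346502  0.26361952 0.028     ]
rail end [0.44197121 0.17878453 0.028     ]
slide [63.6, 107.9, 117.0] ang [-1.9, 0.1, 5.0] rows 4.1
```

Call:
jog_arm --moves '[{"slide":[63.6,108,140],"angular":[-1.9,0,5],"fingers":0.7},{"slide":[63.6,108,140],"angular":[-1.9,0,5],"fingers":0.7},{"slide":[63.6,108,140],"angular":[-1.9,0,5],"fingers":0.7},{"slide":[63.6,108,140],"angular":[-1.9,0,5],"fingers":0.7},{"slide":[63.6,108,140],"angular":[-1.9,0,5],"fingers":0.7},{"slide":[63.6,108,140],"angular":[-1.9,0,5],"fingers":0.7},{"slide":[63.6,108,140],"angular":[-1.9,0,5],"fingers":0.7},{"slide":[63.6,108,140],"angular":[-1.9,0,5],"fingers":0.7}]'

```text
clock: 5.28
tcp_pos: [0.4721, 0.0106, 0.0778]
orientation: [0.0, 1.0, -0.018, -0.001]
wrist_force: [-0.4, -0.3, 0.2]
finger_gap: 0.0255
grip_force: 0.0
```

Run:
```python
from h import *
print(get_state()['finger_gap'])
plan([.4718,.0094,.015],-2.2)
s=get_state();p=read_camera("wrist")
for d in tip_of("mirror_center",p)[:2]: print(round(d["p"],2),np.round(d["point"],1),w(p,d["point"],.006,s).round(4))
```

```text
0.025478742428519975
slide [-0.2, 1.2, 62.8] ang [0.0, 0.1, 0.1] rows 1.5
0.68 [259.  205.7] [0.469  0.0094 0.006 ]
```

Call:
jog_arm --moves '[{"slide":[-0.5,1,30],"angular":[0,0,0],"fingers":0.7},{"slide":[-0.5,1,55],"angular":[0,0,0],"fingers":0.7},{"slide":[-0.5,1,63],"angular":[0,0,0],"fingers":0.7},{"slide":[-0.5,1,63],"angular":[0,0,0],"fingers":0.7},{"slide":[-0.5,1,63],"angular":[0,0,0],"fingers":1},{"slide":[-0.5,1,63],"angular":[0,0,0],"fingers":1},{"slide":[-0.5,1,63],"angular":[0,0,0],"fingers":1},{"slide":[-0.5,1,63],"angular":[0,0,0],"fingers":1},{"slide":[-0.5,1,63],"angular":[0,0,0],"fingers":1}]' --squeeze 40

```text
clock: 6.13
tcp_pos: [0.4721, 0.0092, 0.0147]
orientation: [0.0, 1.0, -0.018, -0.0]
wrist_force: [-0.1, 0.1, -0.4]
finger_gap: -0.0004
grip_force: 0.0
```

The fingers closed on nothing, so I'll look.

Run:
```python
from h import *
print(get_state()['finger_gap'],get_state()['grip_force'])
s=get_state();p=read_camera("wrist")
for d in tip_of("mirror_center",p)[:2]: print(round(d["p"],2),np.round(d["point"],1),w(p,d["point"],.006,s).round(4))
print(proj(p,[[*s["tcp_pos"][:2],.004]],s))
cv2.imwrite("pics/w4.png",cv2.resize(p["color"][:,120:420,::-1],(469,600),interpolation=cv2.INTER_CUBIC))
```

```text
-0.00037515464169333193 0.0
0.94 [254.5 235.1] [0.4701 0.0112 0.006 ]
[[257.49116371 230.83285824]]
```

View pics/w4.png

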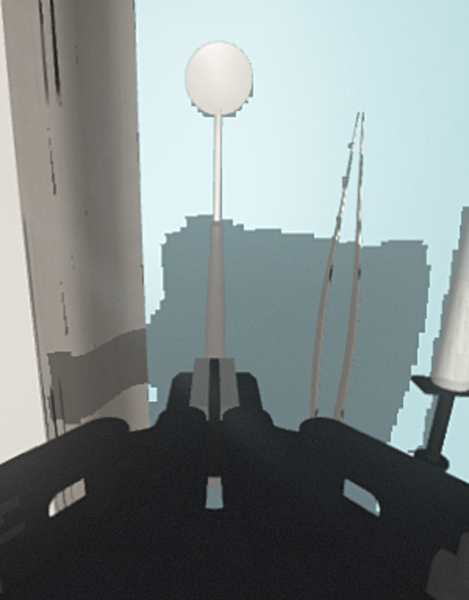

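The fingers have closed above the handle. I'll reopen, go lower in small steps and watch the force.

Call:
jog_arm --moves '[{"slide":[0,0,0],"angular":[0,0,0],"fingers":0.8},{"slide":[0,0,0],"angular":[0,0,0],"fingers":0.8},{"slide":[0,0,0],"angular":[0,0,0],"fingers":0.8},{"slide":[0,0,1],"angular":[0,0,0],"fingers":0.8},{"slide":[0,0,2],"angular":[0,0,0],"fingers":0.8},{"slide":[0,0,3],"angular":[0,0,0],"fingers":0.8},{"slide":[0,0,3],"angular":[0,0,0],"fingers":0.8}]'

```text
clock: 6.82
tcp_pos: [0.4711, 0.0094, 0.0105]
orientation: [0.0, 1.0, -0.018, -0.001]
wrist_force: [0.6, -0.0, -0.2]
finger_gap: 0.0167
grip_force: 0.0
```

Call:
jog_arm --moves '[{"slide":[0,0,1],"angular":[0,0,0],"fingers":0.8},{"slide":[0,0,2],"angular":[0,0,0],"fingers":0.8},{"slide":[0,0,2],"angular":[0,0,0],"fingers":0.8}]'

```text
clock: 7.07
tcp_pos: [0.4711, 0.0094, 0.0086]
orientation: [0.0, 1.0, -0.018, -0.001]
wrist_force: [-0.5, 0.9, -0.1]
finger_gap: 0.0174
grip_force: 0.0
```

Call:
jog_arm --moves '[{"slide":[0,0,0],"angular":[0,0,0],"fingers":1},{"slide":[0,0,0],"angular":[0,0,0],"fingers":1},{"slide":[0,0,0],"angular":[0,0,0],"fingers":1},{"slide":[0,0,0],"angular":[0,0,0],"fingers":1}]' --squeeze 40

```text
clock: 7.4
tcp_pos: [0.4713, 0.0093, 0.0089]
orientation: [0.0, 1.0, -0.018, -0.001]
wrist_force: [-0.0, 0.4, -0.6]
finger_gap: -0.0001
grip_force: 0.0
```

Run:
```python
from h import *
s=get_state();print(s['finger_gap'],s['grip_force'],s["tcp_pos"],s["wrist_force"])
p=read_camera("wrist")
for d in tip_of("mirror_center",p)[:2]: print(round(d["p"],2),np.round(d["point"],1),w(p,d["point"],.006,s).round(4))
T=pose(p,s);Tt=T@np.linalg.inv(np.array(p["tool_from_camera"]))
for z in(-.008,0,.005,.011): print(z,proj(p,[(Tt@[0,0,z,1])[:3]],s))
cv2.imwrite("pics/w5.png",cv2.resize(p["color"][120:320,160:360,::-1],(600,600),interpolation=cv2.INTER_CUBIC))
```

```text
-0.00010946564203575678 0.0 [0.47132443 0.00934805 0.00889415] [-0.03162318  0.3563301  -0.55614594]
0.82 [259.3 237.1] [0.4705 0.0083 0.006 ]
-0.008 [[257.57214995 243.77797356]]
0 [[257.53915953 237.90147768]]
0.005 [[257.52003465 234.49650161]]
0.011 [[257.49844748 230.6546251 ]]
```

View pics/w5.png

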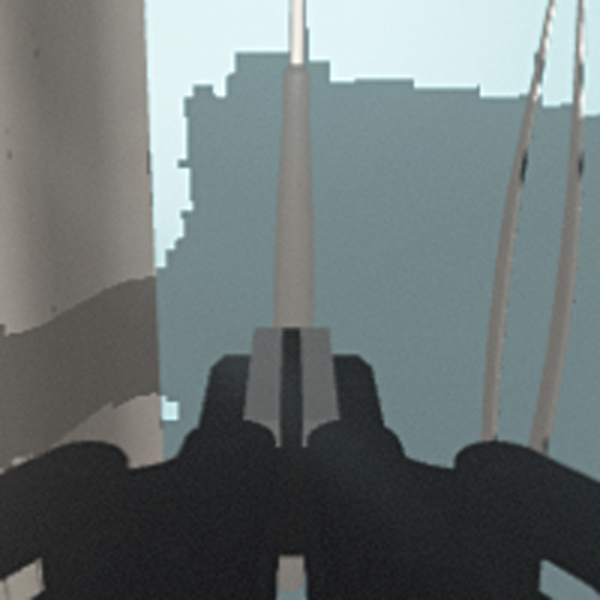

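View w5: the shut fingertips end at image row ~229 and the handle still runs under them. I'll work out the tip depth from that row.

Run:
```python
from h import *
s=get_state();p=read_camera("wrist");Tt=pose(p,s)@np.linalg.inv(np.array(p["tool_from_camera"]))
for x in(0,.011):
  for z in(-.02,-.015,-.01,-.005,0,.005,.011): print(x,z,proj(p,[(Tt@[x,0,z,1])[:3]],s)[0].round(1))
for yy in(-.01,.01):print(proj(p,[(Tt@[.011,yy,.0,1])[:3]],s)[0].round(1))
```

```text
0 -0.02 [257.6 253.7]
0 -0.015 [257.6 249.4]
0 -0.01 [257.6 245.3]
0 -0.005 [257.6 241.5]
0 0 [257.5 237.9]
0 0.005 [257.5 234.5]
0 0.011 [257.5 230.7]
0.011 -0.02 [257.6 234.1]
0.011 -0.015 [257.6 230.3]
0.011 -0.01 [257.6 226.8]
0.011 -0.005 [257.6 223.4]
0.011 0 [257.6 220.3]
0.011 0.005 [257.5 217.3]
0.011 0.011 [257.5 214. ]
[240.2 220.3]
[274.9 220.3]
```

The visible tips sit higher than stated, so I'll open and keep lowering under force watch.

Call:
jog_arm --moves '[{"slide":[0,0,0],"angular":[0,0,0],"fingers":0.8},{"slide":[0,0,0],"angular":[0,0,0],"fingers":0.8},{"slide":[0,0,1],"angular":[0,0,0],"fingers":0.8},{"slide":[0,0,2],"angular":[0,0,0],"fingers":0.8},{"slide":[0,0,3],"angular":[0,0,0],"fingers":0.8}]'

```text
clock: 7.97
tcp_pos: [0.4713, 0.0094, 0.0057]
orientation: [0.0, 1.0, -0.018, -0.001]
wrist_force: [0.1, -0.0, 0.2]
finger_gap: 0.0171
grip_force: 0.0
```

Call:
jog_arm --moves '[{"slide":[0,0,1],"angular":[0,0,0],"fingers":0.8},{"slide":[0,0,2],"angular":[0,0,0],"fingers":0.8},{"slide":[0,0,2],"angular":[0,0,0],"fingers":0.8}]'

```text
clock: 8.22
tcp_pos: [0.4711, 0.0094, 0.0036]
orientation: [0.0, 1.0, -0.018, -0.001]
wrist_force: [-1.0, -1.1, 0.3]
finger_gap: 0.0172
grip_force: 0.0
```

Call:
jog_arm --moves '[{"slide":[0,0,1],"angular":[0,0,0],"fingers":0.8},{"slide":[0,0,2],"angular":[0,0,0],"fingers":0.8},{"slide":[0,0,3],"angular":[0,0,0],"fingers":0.8},{"slide":[0,0,3],"angular":[0,0,0],"fingers":0.8}]'

```text
clock: 8.55
tcp_pos: [0.4711, 0.0094, 0.0006]
orientation: [0.0, 1.0, -0.018, -0.001]
wrist_force: [0.1, -1.2, -0.4]
finger_gap: 0.017
grip_force: 0.0
```

Call:
jog_arm --moves '[{"slide":[0,0,0],"angular":[0,0,0],"fingers":1},{"slide":[0,0,0],"angular":[0,0,0],"fingers":1},{"slide":[0,0,0],"angular":[0,0,0],"fingers":1},{"slide":[0,0,0],"angular":[0,0,0],"fingers":1}]'

```text
clock: 8.88
tcp_pos: [0.4714, 0.0085, 0.0017]
orientation: [0.001, 1.0, -0.019, -0.001]
wrist_force: [-2.5, -3.6, 8.2]
finger_gap: 0.0
grip_force: 11.8
```

Call:
jog_arm --moves '[{"slide":[0,0,-2],"angular":[0,0,0],"fingers":0.75},{"slide":[0,0,-2],"angular":[0,0,0],"fingers":0.75},{"slide":[0,0,0],"angular":[0,0,0],"fingers":0.75},{"slide":[0,0,3],"angular":[0,0,0],"fingers":0.75},{"slide":[0,0,5],"angular":[0,0,0],"fingers":0.75},{"slide":[0,0,5],"angular":[0,0,0],"fingers":0.75}]'

```text
clock: 9.38
tcp_pos: [0.4706, 0.0095, -0.005]
orientation: [-0.0, 1.0, -0.018, -0.002]
wrist_force: [-1.0, -0.3, -0.1]
finger_gap: 0.0212
grip_force: 0.0
```

Call:
jog_arm --moves '[{"slide":[0,0,1],"angular":[0,0,0],"fingers":1},{"slide":[0,0,1],"angular":[0,0,0],"fingers":1},{"slide":[0,0,1],"angular":[0,0,0],"fingers":1},{"slide":[0,0,1],"angular":[0,0,0],"fingers":1},{"slide":[0,0,1],"angular":[0,0,0],"fingers":1}]'

```text
clock: 9.8
tcp_pos: [0.4712, 0.0094, -0.0052]
orientation: [0.0, 1.0, -0.018, -0.001]
wrist_force: [0.2, -0.4, -0.2]
finger_gap: 0.0062
grip_force: 40.9
```

Call:
jog_arm --moves '[{"slide":[0,0,-5],"angular":[0,0,0],"fingers":1},{"slide":[0,0,-15],"angular":[0,0,0],"fingers":1},{"slide":[0,0,-35],"angular":[0,0,0],"fingers":1},{"slide":[0,0,-60],"angular":[0,0,0],"fingers":1},{"slide":[0,0,-90],"angular":[0,0,0],"fingers":1},{"slide":[0,0,-110],"angular":[0,0,0],"fingers":1},{"slide":[0,0,-110],"angular":[0,0,0],"fingers":1}]'

```text
clock: 10.38
tcp_pos: [0.4747, 0.0089, 0.1096]
orientation: [0.001, 1.0, -0.018, 0.003]
wrist_force: [0.4, -0.3, -0.5]
finger_gap: 0.0061
grip_force: 40.9
```

Run:
```python
from h import *
s=get_state();p=read_camera("wrist");Tt=pose(p,s)@np.linalg.inv(np.array(p["tool_from_camera"]))
print(s["tcp_pos"],s["finger_gap"],s["grip_force"],s["wrist_force"])
cv2.imwrite("pics/w6.png",cv2.resize(p["color"][60:320,130:390,::-1],(600,600),interpolation=cv2.INTER_CUBIC))
for z in(-.015,-.01,-.005,0): print(z,proj(p,[(Tt@[.113,0,z,1])[:3]],s)[0].round(1),proj(p,[(Tt@[.102,.011,z,1])[:3]],s)[0].round(1),proj(p,[(Tt@[.102,-.011,z,1])[:3]],s)[0].round(1))
plan([.4644,.247,.10],4.9,s)
```

```text
[0.47468564 0.00894265 0.10957357] 0.006088141256306593 40.93370318412781 [ 0.44893794 -0.34225248 -0.53852924]
-0.015 [257.8  11.6] [282.5  39. ] [233.  39.]
-0.01 [257.7  15.6] [281.6  41.9] [233.8  41.9]
-0.005 [257.7  19.2] [280.7  44.6] [234.7  44.6]
0 [257.7  22.6] [279.9  47.1] [235.4  47.1]
slide [-19.0, -237.5, 9.2] ang [0.1, -0.3, -7.0] rows 5.7
```

View pics/w6.png

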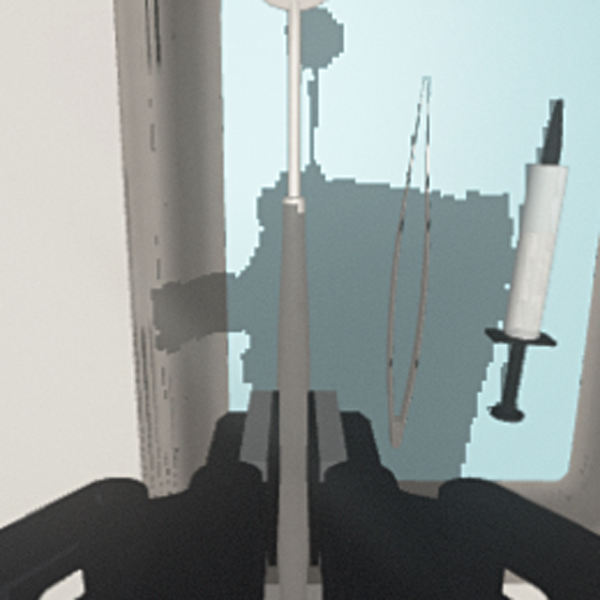

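The mirror is held level and aligned between the pads, with its head at the top of the view. Now carrying it to its rest.

Call:
jog_arm --moves '[{"slide":[-19,-237,9],"angular":[0,0,-7],"fingers":1},{"slide":[-19,-237,9],"angular":[0,0,-7],"fingers":1},{"slide":[-19,-237,9],"angular":[0,0,-7],"fingers":1},{"slide":[-19,-237,9],"angular":[0,0,-7],"fingers":1},{"slide":[-19,-237,9],"angular":[0,0,-7],"fingers":1},{"slide":[-19,-237,9],"angular":[0,0,-7],"fingers":1},{"slide":[-19,-237,9],"angular":[0,0,-7],"fingers":1},{"slide":[-19,-237,9],"angular":[0,0,-7],"fingers":1},{"slide":[-19,-237,9],"angular":[0,0,-7],"fingers":1},{"slide":[-19,-237,9],"angular":[0,0,-7],"fingers":1}]'

```text
clock: 11.27
tcp_pos: [0.4737, 0.1581, 0.0959]
orientation: [-0.016, 0.997, 0.071, -0.003]
wrist_force: [-0.4, -0.5, 0.7]
finger_gap: 0.0062
grip_force: 40.9
```

Run:
```python
from h import *
s=get_state();print(s["tcp_pos"],s["qvel"].round(2))
p=read_camera("wrist")
for n in("mirror_rest","tweezers_rest"):
  for d in tip_of(n,p)[:2]: print(n,round(d["p"],2),np.round(d["point"],1),w(p,d["point"],.002,s).round(4))
plan([.4644,.247,.04],4.9,s)
```

```text
[0.47367277 0.15811014 0.09587473] [ 0.01  0.    0.01 -0.    0.   -0.  ]
mirror_rest 0.65 [159.9 193.1] [0.4617 0.2499 0.002 ]
tweezers_rest 0.59 [206.  196.5] [0.4648 0.2073 0.002 ]
slide [3.5, -87.4, 58.8] ang [-1.9, 0.2, 3.2] rows 2.5
```

Call:
jog_arm --moves '[{"slide":[3.5,-87.5,40],"angular":[-1.9,0.2,3.2],"fingers":1},{"slide":[3.5,-87.5,40],"angular":[-1.9,0.2,3.2],"fingers":1},{"slide":[3.5,-87.5,40],"angular":[-1.9,0.2,3.2],"fingers":1},{"slide":[3.5,-87.5,40],"angular":[-1.9,0.2,3.2],"fingers":1},{"slide":[3.5,-87.5,40],"angular":[-1.9,0.2,3.2],"fingers":1},{"slide":[3.5,-87.5,40],"angular":[-1.9,0.2,3.2],"fingers":1},{"slide":[3.5,-87.5,40],"angular":[-1.9,0.2,3.2],"fingers":1},{"slide":[3.5,-87.5,40],"angular":[-1.9,0.2,3.2],"fingers":1}]'

```text
clock: 12.08
tcp_pos: [0.477, 0.161, 0.0595]
orientation: [-0.017, 0.997, 0.073, -0.002]
wrist_force: [0.3, 0.6, -0.3]
finger_gap: 0.0064
grip_force: 40.9
```

Run:
```python
from h import *
s=get_state();print(s["tcp_pos"])
p=read_camera("wrist")
for n in("mirror_rest","tweezers_rest"):
  for d in tip_of(n,p)[:2]: print(n,round(d["p"],2),np.round(d["point"],1),w(p,d["point"],.002,s).round(4))
plan([.4640,.2475,.0105],4.9,s)
cv2.imwrite("pics/w7.png",cv2.resize(p["color"][60:320,130:390,::-1],(600,600),interpolation=cv2.INTER_CUBIC))
```

```text
[0.4769592  0.16097226 0.05945724]
mirror_rest 0.86 [149.6 208.4] [0.4626 0.2476 0.002 ]
tweezers_rest 0.63 [201.2 213.2] [0.4652 0.2061 0.002 ]
slide [-0.2, -85.8, 51.8] ang [-1.9, 0.1, 3.5] rows 2.4
```

View pics/w7.png

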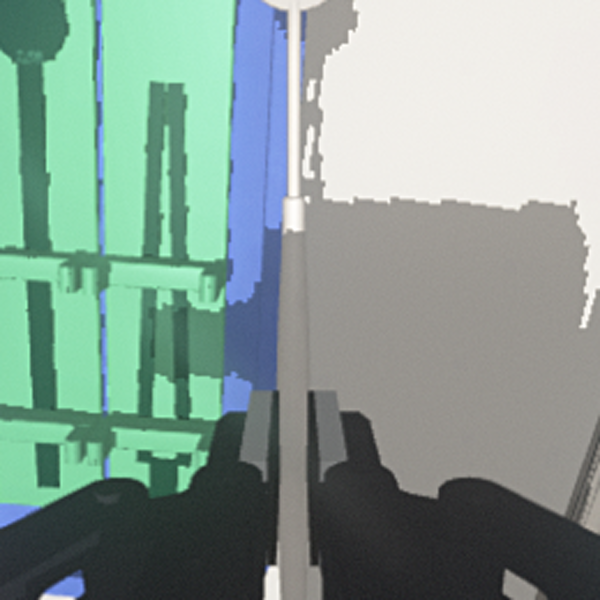

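Progress in y stopped at 0.161, with the rests to the left in the view. I'll check the joints.

```bash
python3 -c "
from h import *
s=get_state();print(s['joint_pos'].round(3),s['tau'].round(2))"
```

```text
[ 0.145  0.286 -0.413  0.872  0.033  3.141] [ 0.000e+00 -4.215e+01  2.551e+01  1.000e-02  1.200e-01  0.000e+00]
```

Joint 6 is at its +3.14 limit. I'll unwind it by a full turn (negative tool z) up high with the mirror in hand. The later parts will be gripped with the tool turned 180°.

Call:
jog_arm --moves '[{"slide":[0,0,-30],"angular":[0,0,-7],"fingers":1},{"slide":[0,0,-60],"angular":[0,0,-14],"fingers":1},{"slide":[0,0,-90],"angular":[0,0,-21],"fingers":1},{"slide":[0,0,-90],"angular":[0,0,-28],"fingers":1},{"slide":[0,0,-90],"angular":[0,0,-35],"fingers":1},{"slide":[0,0,-90],"angular":[0,0,-42],"fingers":1},{"slide":[0,0,-90],"angular":[0,0,-49],"fingers":1},{"slide":[0,0,-90],"angular":[0,0,-56],"fingers":1},{"slide":[0,0,-90],"angular":[0,0,-63],"fingers":1},{"slide":[0,0,-90],"angular":[0,0,-70],"fingers":1}]'

```text
clock: 13.07
tcp_pos: [0.4772, 0.1579, 0.1493]
orientation: [-0.015, 0.773, 0.634, 0.008]
wrist_force: [-0.6, 0.2, 0.2]
finger_gap: 0.006
grip_force: 40.9
```

Call:
jog_arm --moves '[{"slide":[0,0,0],"angular":[0,0,-7],"fingers":1},{"slide":[0,0,0],"angular":[0,0,-14],"fingers":1},{"slide":[0,0,0],"angular":[0,0,-21],"fingers":1},{"slide":[0,0,0],"angular":[0,0,-28],"fingers":1},{"slide":[0,0,0],"angular":[0,0,-35],"fingers":1},{"slide":[0,0,0],"angular":[0,0,-42],"fingers":1},{"slide":[0,0,0],"angular":[0,0,-49],"fingers":1},{"slide":[0,0,0],"angular":[0,0,-56],"fingers":1},{"slide":[0,0,0],"angular":[0,0,-63],"fingers":1},{"slide":[0,0,0],"angular":[0,0,-70],"fingers":1}]'

```text
clock: 13.9
tcp_pos: [0.4772, 0.1579, 0.1493]
orientation: [-0.007, 0.27, 0.963, 0.015]
wrist_force: [-0.0, -0.4, -0.2]
finger_gap: 0.0063
grip_force: 40.9
```

Call:
jog_arm --moves '[{"slide":[0,0,0],"angular":[0,0,-7],"fingers":1},{"slide":[0,0,0],"angular":[0,0,-14],"fingers":1},{"slide":[0,0,0],"angular":[0,0,-21],"fingers":1},{"slide":[0,0,0],"angular":[0,0,-28],"fingers":1},{"slide":[0,0,0],"angular":[0,0,-35],"fingers":1},{"slide":[0,0,0],"angular":[0,0,-42],"fingers":1},{"slide":[0,0,0],"angular":[0,0,-49],"fingers":1},{"slide":[0,0,0],"angular":[0,0,-56],"fingers":1},{"slide":[0,0,0],"angular":[0,0,-63],"fingers":1},{"slide":[0,0,0],"angular":[0,0,-70],"fingers":1}]'

```text
clock: 14.73
tcp_pos: [0.4773, 0.1579, 0.1493]
orientation: [0.003, -0.331, 0.943, 0.016]
wrist_force: [-0.9, -0.5, 0.1]
finger_gap: 0.0061
grip_force: 40.9
```

Call:
jog_arm --moves '[{"slide":[0,0,0],"angular":[0,0,-7],"fingers":1},{"slide":[0,0,0],"angular":[0,0,-14],"fingers":1},{"slide":[0,0,0],"angular":[0,0,-21],"fingers":1},{"slide":[0,0,0],"angular":[0,0,-28],"fingers":1},{"slide":[0,0,0],"angular":[0,0,-35],"fingers":1},{"slide":[0,0,0],"angular":[0,0,-42],"fingers":1},{"slide":[0,0,0],"angular":[0,0,-49],"fingers":1},{"slide":[0,0,0],"angular":[0,0,-56],"fingers":1},{"slide":[0,0,0],"angular":[0,0,-63],"fingers":1},{"slide":[0,0,0],"angular":[0,0,-70],"fingers":1}]'

```text
clock: 15.57
tcp_pos: [0.4772, 0.1579, 0.1493]
orientation: [-0.012, 0.813, -0.583, -0.012]
wrist_force: [0.5, -0.0, 0.2]
finger_gap: 0.0064
grip_force: 40.9
```

```bash
python3 -c "
from h import *
s=get_state();print(s['joint_pos'].round(3))
plan([.4640,.2475,.09],4.9,s)"
```

```text
[ 0.139  0.207 -0.277  1.088  0.033 -1.758]
slide [-87.1, -15.9, 62.3] ang [-1.5, 1.4, -76.2] rows 10.6
```

Call:
jog_arm --moves '[{"slide":[-15,-3,0],"angular":[0,0,-7],"fingers":1},{"slide":[-30,-6,0],"angular":[0,0,-14],"fingers":1},{"slide":[-45,-8,0],"angular":[0,0,-21],"fingers":1},{"slide":[-60,-11,0],"angular":[0,0,-28],"fingers":1},{"slide":[-75,-14,0],"angular":[0,0,-35],"fingers":1},{"slide":[-87,-16,0],"angular":[0,0,-42],"fingers":1},{"slide":[-87,-16,0],"angular":[0,0,-49],"fingers":1},{"slide":[-87,-16,10],"angular":[-0.5,0.5,-56],"fingers":1},{"slide":[-87,-16,35],"angular":[-1,1,-63],"fingers":1},{"slide":[-87,-16,60],"angular":[-1.5,1.4,-70],"fingers":1}]'

```text
clock: 16.4
tcp_pos: [0.466, 0.2481, 0.0928]
orientation: [-0.0, 1.0, -0.011, 0.001]
wrist_force: [-0.2, -0.5, 0.4]
finger_gap: 0.0066
grip_force: 40.9
```

```bash
python3 -c "
from h import *
s=get_state();print(s['joint_pos'].round(3))
plan([.4640,.2475,.04],4.9,s)"
```

```text
[ 0.337  0.298 -0.304  0.968 -0.    -2.782]
slide [-2.0, 0.6, 52.8] ang [-0.0, -0.1, -6.2] rows 1.3
```

Call:
jog_arm --moves '[{"slide":[-2,0.6,25],"angular":[0,0,-6],"fingers":1},{"slide":[-2,0.6,50],"angular":[0,0,-6.2],"fingers":1},{"slide":[-2,0.6,53],"angular":[0,0,-6.2],"fingers":1},{"slide":[-2,0.6,53],"angular":[0,0,-6.2],"fingers":1}]'

```text
clock: 16.73
tcp_pos: [0.4609, 0.2463, 0.0379]
orientation: [0.001, 0.999, 0.04, -0.003]
wrist_force: [0.6, -1.0, -0.1]
finger_gap: 0.0061
grip_force: 40.9
```

Run:
```python
from h import *
s=get_state();print(s["tcp_pos"])
p=read_camera("wrist")
for n in("mirror_rest","tweezers_rest","green_well"):
  for d in tip_of(n,p)[:2]: print(n,round(d["p"],2),np.round(d["point"],1),w(p,d["point"],.002,s).round(4))
plan([.4640,.2475,.0100],4.9,s)
cv2.imwrite("pics/w8.png",cv2.resize(p["color"][60:320,130:390,::-1],(600,600),interpolation=cv2.INTER_CUBIC))
```

```text
[0.46091916 0.24633935 0.03786112]
mirror_rest 0.95 [259.4 213.7] [0.4634 0.245  0.002 ]
tweezers_rest 0.56 [315.6 216.8] [0.4642 0.2051 0.002 ]
slide [3.3, -1.0, 27.8] ang [0.1, 0.4, -0.4] rows 0.7
```

View pics/w8.png

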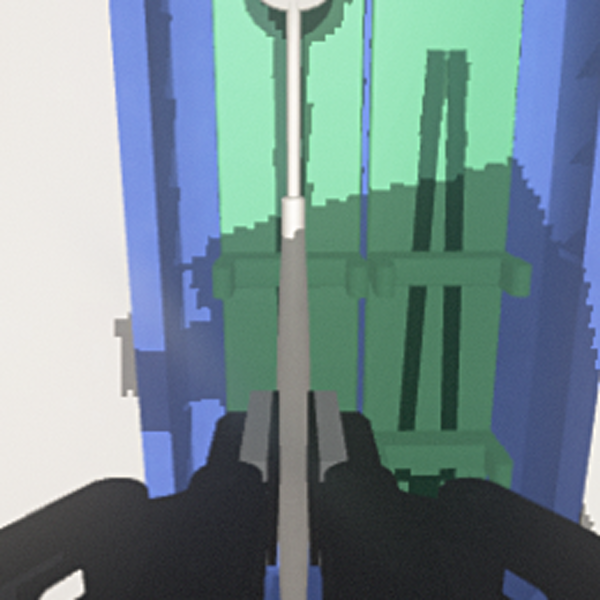

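The mirror is centred over its inlay and between the teeth. Lowering it.

Call:
jog_arm --moves '[{"slide":[3,-0.8,10],"angular":[0,0.4,-0.4],"fingers":1},{"slide":[3,-0.8,20],"angular":[0,0.4,-0.4],"fingers":1},{"slide":[3,-0.8,26],"angular":[0,0.4,-0.4],"fingers":1},{"slide":[3,-0.8,28],"angular":[0,0.4,-0.4],"fingers":1},{"slide":[3,-0.8,28],"angular":[0,0.4,-0.4],"fingers":1},{"slide":[3,-0.8,28],"angular":[0,0.4,-0.4],"fingers":1}]'

```text
clock: 17.43
tcp_pos: [0.4652, 0.2478, 0.0111]
orientation: [0.0, 0.999, 0.043, 0.002]
wrist_force: [-0.4, -0.0, -0.4]
finger_gap: 0.0066
grip_force: 40.9
```

```bash
python3 -c "
from h import *
plan([.4640,.247,.0092],4.9)"
```

```text
slide [-1.3, 0.7, 1.9] ang [0.0, -0.2, 0.1] rows 0.1
```

Call:
jog_arm --moves '[{"slide":[-1.2,0.7,1],"angular":[0,-0.2,0],"fingers":1},{"slide":[-1.2,0.7,2],"angular":[0,-0.2,0],"fingers":1},{"slide":[-1.2,0.7,2],"angular":[0,-0.2,0],"fingers":1},{"slide":[-1.2,0.7,2],"angular":[0,-0.2,0],"fingers":1}]'

```text
clock: 17.77
tcp_pos: [0.4643, 0.2471, 0.0092]
orientation: [0.0, 0.999, 0.043, 0.001]
wrist_force: [-0.0, 0.0, -0.4]
finger_gap: 0.0063
grip_force: 40.9
```

Call:
jog_arm --moves '[{"slide":[0,0,1],"angular":[0,0,0],"fingers":1},{"slide":[0,0,1],"angular":[0,0,0],"fingers":1},{"slide":[0,0,1],"angular":[0,0,0],"fingers":0.88},{"slide":[0,0,1],"angular":[0,0,0],"fingers":0.84},{"slide":[0,0,1],"angular":[0,0,0],"fingers":0.8},{"slide":[0,0,1],"angular":[0,0,0],"fingers":0.8},{"slide":[0,0,-30],"angular":[0,0,0],"fingers":0.8},{"slide":[0,0,-70],"angular":[0,0,0],"fingers":0.8},{"slide":[0,0,-110],"angular":[0,0,0],"fingers":0.75},{"slide":[0,0,-110],"angular":[0,0,0],"fingers":0.75}]'

```text
clock: 18.6
tcp_pos: [0.4685, 0.2488, 0.1267]
orientation: [-0.002, 0.999, 0.043, 0.006]
wrist_force: [1.0, 0.3, 0.6]
finger_gap: 0.0213
grip_force: 0.0
```

Run:
```python
from h import *
s=get_state();print(s["tcp_pos"],s["joint_pos"].round(2))
p=read_camera("wrist")
for n,z in(("mirror_center",.02),("mirror_rest",.002)):
  for d in tip_of(n,p)[:2]: print(n,round(d["p"],2),np.round(d["point"],1),w(p,d["point"],z,s).round(4))
cv2.imwrite("pics/w9.png",cv2.resize(p["color"][0:320,130:390,::-1],(488,600),interpolation=cv2.INTER_CUBIC))
np.save("w9.npy",{"p":p,"s":s},allow_pickle=True)
```

```text
[0.46854098 0.24877867 0.12666399] [ 0.34  0.27 -0.26  1.03 -0.   -2.89]
mirror_center 0.67 [257.8 198.7] [0.4631 0.248  0.02  ]
mirror_rest 0.78 [257.8 195.6] [0.4614 0.2478 0.002 ]
```

View pics/w9.png

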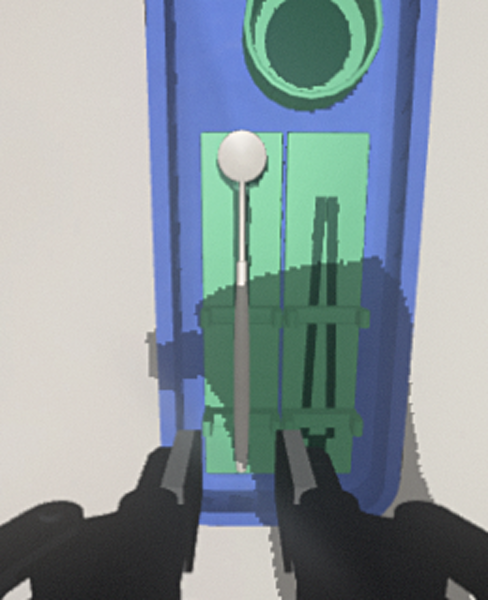

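The mirror is seated on its rest: head at (241,157), in line with the inlay and the notches. The cup is at (313,40). Now the tweezers, with the tool turned half round.

Run:
```python
from h import *
d=np.load("w9.npy",allow_pickle=True).item();print("well rim",w(d["p"],(296.8,21.3),.027,d["s"]))
plan([.4772,-.037,.11],4.9)
```

```text
well rim [0.61584123 0.22979103 0.027     ]
slide [-11.9, 284.3, 9.5] ang [0.0, -0.1, 0.1] rows 6.8
```

Call:
jog_arm --moves '[{"slide":[-12,284,10],"angular":[0,0,7],"fingers":0.7},{"slide":[-12,284,10],"angular":[0,0,14],"fingers":0.7},{"slide":[-12,284,10],"angular":[0,0,21],"fingers":0.7},{"slide":[-12,284,10],"angular":[0,0,28],"fingers":0.7},{"slide":[-12,284,10],"angular":[0,0,35],"fingers":0.7},{"slide":[-12,284,10],"angular":[0,0,42],"fingers":0.7},{"slide":[-12,284,10],"angular":[0,0,49],"fingers":0.7},{"slide":[-12,284,10],"angular":[0,0,56],"fingers":0.7},{"slide":[-12,284,10],"angular":[0,0,63],"fingers":0.7},{"slide":[-12,284,10],"angular":[0,0,70],"fingers":0.7}]'

```text
clock: 19.58
tcp_pos: [0.4751, -0.0377, 0.1071]
orientation: [0.001, 0.841, -0.541, -0.002]
wrist_force: [-0.7, -0.3, 0.4]
finger_gap: 0.026
grip_force: 0.0
```

Call:
jog_arm --moves '[{"slide":[0,0,0],"angular":[0,0,7],"fingers":0.7},{"slide":[0,0,0],"angular":[0,0,14],"fingers":0.7},{"slide":[0,0,0],"angular":[0,0,21],"fingers":0.7},{"slide":[0,0,0],"angular":[0,0,28],"fingers":0.7},{"slide":[0,0,0],"angular":[0,0,35],"fingers":0.7},{"slide":[0,0,0],"angular":[0,0,42],"fingers":0.7},{"slide":[0,0,0],"angular":[0,0,49],"fingers":0.7},{"slide":[0,0,0],"angular":[0,0,56],"fingers":0.7},{"slide":[0,0,0],"angular":[0,0,63],"fingers":0.7},{"slide":[0,0,0],"angular":[0,0,70],"fingers":0.7}]'

```text
clock: 20.42
tcp_pos: [0.4752, -0.0365, 0.1072]
orientation: [-0.001, -0.38, 0.925, 0.001]
wrist_force: [-0.1, 0.5, -0.1]
finger_gap: 0.0256
grip_force: 0.0
```

Run:
```python
from h import *
print(get_state()["joint_pos"].round(2))
plan([.4772,-.037,.07],175.9)
```

```text
[-0.25  0.2  -0.4   0.98 -0.   -1.02]
slide [-1.1, -1.9, 37.2] ang [0.1, -0.2, 48.7] rows 6.8
```

Call:
jog_arm --moves '[{"slide":[-1,-2,0],"angular":[0,0,7],"fingers":0.7},{"slide":[-1,-2,0],"angular":[0,0,14],"fingers":0.7},{"slide":[-1,-2,0],"angular":[0,0,21],"fingers":0.7},{"slide":[-1,-2,0],"angular":[0,0,28],"fingers":0.7},{"slide":[-1,-2,0],"angular":[0,0,35],"fingers":0.7},{"slide":[-1,-2,0],"angular":[0,0,42],"fingers":0.7},{"slide":[-1,-2,20],"angular":[0,0,48.7],"fingers":0.7},{"slide":[-1,-2,37],"angular":[0,0,48.7],"fingers":0.7},{"slide":[-1,-2,37],"angular":[0,0,48.7],"fingers":0.7}]'

```text
clock: 21.17
tcp_pos: [0.475, -0.0366, 0.0678]
orientation: [-0.004, 0.033, 0.999, 0.001]
wrist_force: [-0.5, -0.1, -0.8]
finger_gap: 0.0258
grip_force: 0.0
```

Run:
```python
from h import *
s=get_state();print(s["finger_gap"]);p=read_camera("wrist")
np.save("w10.npy",{"p":p,"s":s},allow_pickle=True)
for n,z in(("tweezers_center",.0065),("syringe_center",.009)):
  for d in tip_of(n,p)[:2]: print(n,round(d["p"],2),np.round(d["point"],1),w(p,d["point"],z,s).round(4))
T=pose(p,s)
print("back end/leg expected px",proj(p,[[.4772-.065*np.cos(.0716),-.037+.065*np.sin(.0716),.006]],s))
plan([.4772,-.037,-.004],175.9,s)
```

```text
0.025768752039632133
tweezers_center 0.63 [252.4 212. ] [ 0.4802 -0.0398  0.0065]
syringe_center 0.56 [194.7 237. ] [ 0.4976 -0.0879  0.009 ]
back end/leg expected px [[256.17225051 124.14349246]]
slide [-2.7, -0.3, 71.8] ang [0.1, -0.4, 0.4] rows 1.7
```

Call:
jog_arm --moves '[{"slide":[-2,0,30],"angular":[0,-0.4,0.4],"fingers":0.7},{"slide":[-2,0,55],"angular":[0,-0.4,0.4],"fingers":0.7},{"slide":[-2,0,68],"angular":[0,-0.4,0.4],"fingers":0.7},{"slide":[-2,0,72.5],"angular":[0,-0.4,0.4],"fingers":0.7},{"slide":[-2,0,72.5],"angular":[0,-0.4,0.4],"fingers":0.7},{"slide":[-2,0,72.5],"angular":[0,-0.4,0.4],"fingers":1},{"slide":[-2,0,72.5],"angular":[0,-0.4,0.4],"fingers":1},{"slide":[-2,0,72.5],"angular":[0,-0.4,0.4],"fingers":1},{"slide":[-2,0,72.5],"angular":[0,-0.4,0.4],"fingers":1}]' --squeeze 40

```text
clock: 22.07
tcp_pos: [0.4819, -0.038, 0.0007]
orientation: [0.005, 0.036, 0.999, -0.001]
wrist_force: [-0.7, -0.0, 0.6]
finger_gap: -0.0001
grip_force: 0.0
```

Run:
```python
from h import *
s=get_state();print(s["qvel"].round(3),s["wrist_force"],s["joint_pos"].round(3),s["tau"].round(1));plan([.4772,-.037,-.005],175.9,s)
```

```text
[-0.     0.005 -0.006 -0.004  0.     0.001] [-0.70398656 -0.03682437  0.60963552] [-0.246  0.32  -0.541  0.699  0.001 -0.174] [ -0.  -41.1  22.6  -0.1   0.   -0. ]
slide [4.8, 0.6, 5.7] ang [-0.0, 0.6, -0.0] rows 0.2
```

Call:
jog_arm --moves '[{"slide":[0,0,-8],"angular":[0,0.6,0],"fingers":0.7},{"slide":[5,0.5,-8],"angular":[0,0.6,0],"fingers":0.7},{"slide":[5,0.5,-8],"angular":[0,0.6,0],"fingers":0.7},{"slide":[5,0.5,0],"angular":[0,0.6,0],"fingers":0.7},{"slide":[5,0.5,4],"angular":[0,0.6,0],"fingers":0.7},{"slide":[5,0.5,5.5],"angular":[0,0.6,0],"fingers":0.7},{"slide":[5,0.5,5.5],"angular":[0,0.6,0],"fingers":0.7}]'

```text
clock: 22.65
tcp_pos: [0.4751, -0.0367, -0.0069]
orientation: [-0.002, 0.036, 0.999, 0.0]
wrist_force: [0.0, 0.4, -0.1]
finger_gap: 0.0257
grip_force: 0.0
```

Call:
jog_arm --moves '[{"slide":[0,0,0],"angular":[0,0,0],"fingers":1},{"slide":[0,0,0],"angular":[0,0,0],"fingers":1},{"slide":[0,0,0],"angular":[0,0,0],"fingers":1},{"slide":[0,0,0],"angular":[0,0,0],"fingers":1},{"slide":[0,0,0],"angular":[0,0,0],"fingers":1}]'

```text
clock: 23.07
tcp_pos: [0.4762, -0.0369, -0.0057]
orientation: [-0.001, 0.036, 0.999, -0.0]
wrist_force: [0.2, -0.1, 0.2]
finger_gap: 0.0119
grip_force: 42.0
```

Call:
jog_arm --moves '[{"slide":[0,0,-5],"angular":[0,0,0],"fingers":1},{"slide":[0,0,-15],"angular":[0,0,0],"fingers":1},{"slide":[0,0,-35],"angular":[0,0,0],"fingers":1},{"slide":[0,0,-60],"angular":[0,0,0],"fingers":1},{"slide":[0,0,-90],"angular":[0,0,0],"fingers":1},{"slide":[0,0,-105],"angular":[0,0,0],"fingers":1},{"slide":[0,0,-105],"angular":[0,0,0],"fingers":1},{"slide":[0,0,-105],"angular":[0,0,0],"fingers":1}]'

```text
clock: 23.73
tcp_pos: [0.4773, -0.0371, 0.1003]
orientation: [0.0, 0.036, 0.999, -0.0]
wrist_force: [-0.4, -0.3, -0.3]
finger_gap: 0.0119
grip_force: 42.0
```

Run:
```python
from h import *
s=get_state();p=read_camera("wrist");Tt=pose(p,s)@np.linalg.inv(np.array(p["tool_from_camera"]))
print(s["tcp_pos"],s["qvel"].round(2),s["finger_gap"])
for d in tip_of("tweezers_center",p)[:3]: print(round(d["p"],2),np.round(d["point"],1),w(p,d["point"],s["tcp_pos"][2]+.012,s).round(4))
print(proj(p,[(Tt@[x,0,-.012,1])[:3] for x in(0,.065)],s))
cv2.imwrite("pics/w11.png",cv2.resize(p["color"][60:320,130:390,::-1],(600,600),interpolation=cv2.INTER_CUBIC))
plan([.4672,.2052,.10],184.9,s)
```

```text
[ 0.47725607 -0.03707674  0.10032595] [ 0.    0.03 -0.04 -0.01  0.    0.  ] 0.011944889756118982
0.74 [255.4 252.7] [ 0.4817 -0.0376  0.1123]
[[255.81824146 245.22381309]
 [255.68050725 121.90164919]]
slide [27.5, 240.9, 0.1] ang [-0.0, 0.0, -9.0] rows 5.8
```

View pics/w11.png

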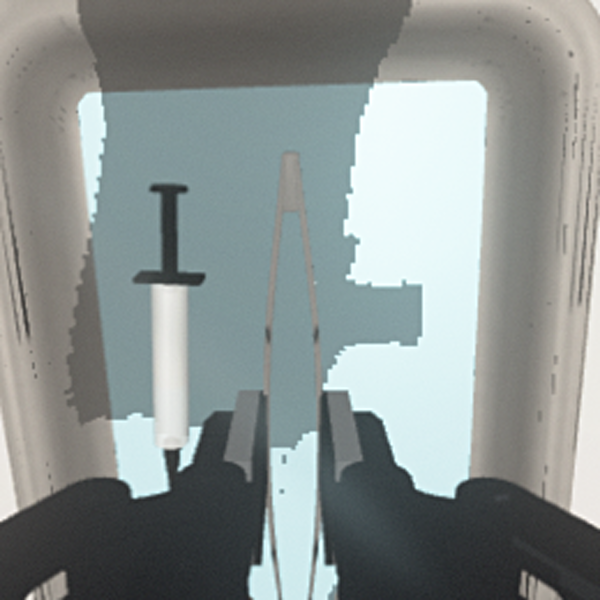

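The tweezers are held symmetrically. Their tail end is at crop (290,152), which puts the tweezers about 1.7 mm ahead of the TCP. The syringe's plunger end is at (168,185) and its barrel front at (172,447). Carrying the tweezers over.

Call:
jog_arm --moves '[{"slide":[5,40,0],"angular":[0,0,-2],"fingers":1},{"slide":[10,80,0],"angular":[0,0,-4],"fingers":1},{"slide":[15,120,0],"angular":[0,0,-6],"fingers":1},{"slide":[20,160,0],"angular":[0,0,-8],"fingers":1},{"slide":[25,200,0],"angular":[0,0,-9],"fingers":1},{"slide":[28.5,241,0],"angular":[0,0,-9],"fingers":1},{"slide":[28.5,241,0],"angular":[0,0,-9],"fingers":1},{"slide":[28.5,241,30],"angular":[0,0,-9],"fingers":1},{"slide":[28.5,241,60],"angular":[0,0,-9],"fingers":1},{"slide":[28.5,241,60],"angular":[0,0,-9],"fingers":1}]'

```text
clock: 24.67
tcp_pos: [0.4598, 0.2043, 0.0333]
orientation: [-0.007, -0.043, 0.999, -0.001]
wrist_force: [-0.9, -0.7, -1.0]
finger_gap: 0.012
grip_force: 42.0
```

Call:
jog_arm --moves '[{"slide":[0,0,0],"angular":[0,0,0],"fingers":1},{"slide":[0,0,0],"angular":[0,0,0],"fingers":1},{"slide":[0,0,0],"angular":[0,0,0],"fingers":1}]'

```text
clock: 24.92
tcp_pos: [0.4663, 0.2054, 0.0404]
orientation: [-0.0, -0.042, 0.999, 0.0]
wrist_force: [0.7, -0.2, -0.6]
finger_gap: 0.012
grip_force: 42.0
```

Run:
```python
from h import *
s=get_state();p=read_camera("wrist");print(s["tcp_pos"],s["joint_pos"].round(2))
for n,z in(("mirror_rest",.002),("tweezers_rest",.002),("mirror_center",.02)):
  for d in tip_of(n,p)[:1]: print(n,round(d["p"],2),w(p,d["point"],z,s).round(4))
plan([.4663,.2052,.0085],184.9,s)
```

```text
[0.46625221 0.20539288 0.04043988] [ 0.26  0.32 -0.42  0.83  0.    0.17]
mirror_rest 0.56 [0.4658 0.2477 0.002 ]
tweezers_rest 0.87 [0.4684 0.207  0.002 ]
mirror_center 0.88 [0.4633 0.2501 0.02  ]
slide [-0.1, -0.2, 31.9] ang [0.0, -0.0, -0.1] rows 0.8
```

Call:
jog_arm --moves '[{"slide":[0,0.5,8],"angular":[0,0,0],"fingers":1},{"slide":[0,0.5,16],"angular":[0,0,0],"fingers":1},{"slide":[0,0.5,22],"angular":[0,0,0],"fingers":1},{"slide":[0,0.5,27],"angular":[0,0,0],"fingers":1},{"slide":[0,0.5,30],"angular":[0,0,0],"fingers":1},{"slide":[0,0.5,32],"angular":[0,0,0],"fingers":1},{"slide":[0,0.5,32.5],"angular":[0,0,0],"fingers":1},{"slide":[0,0.5,32.5],"angular":[0,0,0],"fingers":1}]'

```text
clock: 25.78
tcp_pos: [0.4643, 0.2059, 0.0075]
orientation: [-0.002, -0.043, 0.999, -0.0]
wrist_force: [-4.3, -1.2, 12.6]
finger_gap: 0.0119
grip_force: 43.5
```

Call:
jog_arm --moves '[{"slide":[0,0,-1],"angular":[0,0,0],"fingers":1},{"slide":[0,0,-1],"angular":[0,0,0],"fingers":1},{"slide":[0,0,-1],"angular":[0,0,0],"fingers":1}]'

```text
clock: 26.03
tcp_pos: [0.4648, 0.206, 0.0077]
orientation: [-0.001, -0.043, 0.999, -0.0]
wrist_force: [-1.7, -0.8, 4.3]
finger_gap: 0.0118
grip_force: 42.6
```

Call:
jog_arm --moves '[{"slide":[-0.8,0,-1],"angular":[0,0,0],"fingers":1},{"slide":[-0.8,0,-1],"angular":[0,0,0],"fingers":1},{"slide":[-0.8,0,-1],"angular":[0,0,0],"fingers":1}]'

```text
clock: 26.28
tcp_pos: [0.4661, 0.2062, 0.0085]
orientation: [-0.001, -0.042, 0.999, 0.0]
wrist_force: [0.6, -0.2, -0.4]
finger_gap: 0.012
grip_force: 42.0
```

Call:
jog_arm --moves '[{"slide":[0,0,0.5],"angular":[0,0,0],"fingers":0.8},{"slide":[0,0,0.5],"angular":[0,0,0],"fingers":0.76},{"slide":[0,0,0.5],"angular":[0,0,0],"fingers":0.73},{"slide":[0,0,0.5],"angular":[0,0,0],"fingers":0.73},{"slide":[0,0,-15],"angular":[0,0,0],"fingers":0.73},{"slide":[0,0,-40],"angular":[0,0,0],"fingers":0.73},{"slide":[0,0,-80],"angular":[0,0,0],"fingers":0.73},{"slide":[0,0,-120],"angular":[0,0,0],"fingers":0.73},{"slide":[0,0,-130],"angular":[0,0,0],"fingers":0.73},{"slide":[0,0,-130],"angular":[0,0,0],"fingers":0.73}]'

```text
clock: 27.12
tcp_pos: [0.469, 0.207, 0.1427]
orientation: [0.003, -0.043, 0.999, 0.001]
wrist_force: [0.7, -0.4, -0.2]
finger_gap: 0.0235
grip_force: 0.0
```

Run:
```python
from h import *
d=None
s=get_state();p=read_camera("wrist");print(s["tcp_pos"])
np.save("w12.npy",{"p":p,"s":s},allow_pickle=True)
for n,z in(("mirror_rest",.002),("tweezers_rest",.002),("mirror_center",.02),("tweezers_center",.0205)):
  for d in tip_of(n,p)[:1]: print(n,round(d["p"],2),w(p,d["point"],z,s).round(4))
t=read_camera("top")
for n,z in(("white_bottle_center",.0445),("amber_bottle_center",.0395),("green_well",.002),("orange_well",.002)):
  for f in(tip_of,):
    for d in f(n,t)[:4]: print(n,round(d["p"],2),w(t,d["point"],z).round(4))
# blue cap centroid (z .087)
hsv=cv2.cvtColor(t["color"],cv2.COLOR_RGB2HSV)
m=cv2.inRange(hsv,(100,120,40),(125,255,255));n,_,st,c=cv2.connectedComponentsWithStats(m)
for i in range(1,n):
  if 20<st[i,4]<400: print("blue",c[i],st[i,4],w(t,c[i],.087))
g=cv2.inRange(hsv,(60,80,20),(90,255,75));n,_,st,c=cv2.connectedComponentsWithStats(g)
for i in range(1,n):
  if st[i,4]>40: print("darkgreen",c[i],st[i,4],w(t,c[i],.005))
plan([.6234,-.0124,.15],180,s)
```

```text
[0.46903101 0.20695259 0.14272771]
mirror_rest 0.74 [0.4664 0.2485 0.002 ]
tweezers_rest 0.72 [0.4713 0.205  0.002 ]
mirror_center 0.93 [0.4621 0.2481 0.02  ]
tweezers_center 0.57 [0.4687 0.2058 0.0205]
white_bottle_center 0.74 [ 0.6254 -0.0087  0.0445]
white_bottle_center 0.55 [0.728  0.1589 0.0445]
white_bottle_center 0.54 [0.7278 0.2585 0.0445]
amber_bottle_center 0.72 [ 0.6128 -0.0839  0.0395]
green_well 0.7 [0.6216 0.2297 0.002 ]
orange_well 0.58 [ 0.5945 -0.3146  0.002 ]
blue [258.5        163.86206897] 58 [ 0.61653402 -0.0102843   0.087     ]
darkgreen [458.38323353 128.46307385] 501 [ 0.7139551  -0.51240368  0.005     ]
darkgreen [166.23893805 167.04424779] 113 [0.62211969 0.23083939 0.005     ]
darkgreen [173.82926829 215.69512195] 82 [0.49689721 0.2091823  0.005     ]
darkgreen [179.18918919 235.1981982 ] 111 [0.44750688 0.19466085 0.005     ]
slide [-135.2, -231.7, -6.9] ang [0.1, 0.3, 4.9] rows 6.4
```

Call:
jog_arm --moves '[{"slide":[-25,-40,-3],"angular":[0,0,2],"fingers":0.2},{"slide":[-50,-80,-3],"angular":[0,0,4],"fingers":0.2},{"slide":[-75,-120,-3],"angular":[0,0,4.9],"fingers":0.2},{"slide":[-98,-160,-3],"angular":[0,0,4.9],"fingers":0.2},{"slide":[-120,-200,-3],"angular":[0,0,4.9],"fingers":0.2},{"slide":[-133,-231,-3],"angular":[0,0,4.9],"fingers":0.2},{"slide":[-133,-231,-3],"angular":[0,0,4.9],"fingers":0.2},{"slide":[-133,-231,-3],"angular":[0,0,4.9],"fingers":0.2},{"slide":[-133,-231,-3],"angular":[0,0,4.9],"fingers":0.2},{"slide":[-133,-231,-3],"angular":[0,0,4.9],"fingers":0.2}]'

```text
clock: 28.45
tcp_pos: [0.6175, -0.0122, 0.1407]
orientation: [-0.002, 0.0, 1.0, 0.0]
wrist_force: [-0.1, -0.0, -0.3]
finger_gap: 0.0683
grip_force: 0.0
```

Call:
jog_arm --moves '[{"slide":[0,0,0],"angular":[0,0,0],"fingers":0.2},{"slide":[0,0,0],"angular":[0,0,0],"fingers":0.2}]'

```text
clock: 28.62
tcp_pos: [0.6176, -0.0114, 0.1414]
orientation: [-0.001, -0.001, 1.0, 0.0]
wrist_force: [-0.0, -0.0, -0.0]
finger_gap: 0.0682
grip_force: 0.0
```

```bash
cat > bot.py <<'E'
from h import *
import sys
n,zc,zt,lo,hi=sys.argv[1],float(sys.argv[2]),float(sys.argv[3]),eval(sys.argv[4]),eval(sys.argv[5])
s=get_state();p=read_camera("wrist");print(s["tcp_pos"],s["joint_pos"].round(2),s["finger_gap"])
for d in tip_of(n,p)[:2]: print(n,round(d["p"],2),np.round(d["point"],1),w(p,d["point"],zc,s).round(4))
hsv=cv2.cvtColor(p["color"],cv2.COLOR_RGB2HSV);m=cv2.inRange(hsv,lo,hi);k,_,st,c=cv2.connectedComponentsWithStats(m)
for i in range(1,k):
  if st[i,4]>150: print("cap",c[i].round(1),st[i].tolist(),w(p,c[i],zt,s).round(4))
E
python3 bot.py white_bottle_center .0445 .087 "(100,120,40)" "(125,255,255)"
```

```text
[ 0.61761954 -0.01135775  0.14140797] [-0.15  0.43  0.02  1.16 -0.   -0.15] 0.06815689674524592
white_bottle_center 0.96 [415.9 298.9] [0.7307 0.1548 0.0445]
white_bottle_center 0.83 [508.7 292.4] [0.7253 0.2556 0.0445]
cap [  7.6 104.8] [0, 0, 24, 195, 2564] [ 0.5399 -0.1913  0.087 ]
cap [466.7 138.6] [445, 0, 67, 237, 2794] [0.564  0.1441 0.087 ]
cap [257.  203.5] [245, 190, 28, 31, 449] [ 0.6141 -0.0106  0.087 ]
```

Call:
jog_arm --moves '[{"slide":[0,1,25],"angular":[0,0,0],"fingers":0.2},{"slide":[0,1,50],"angular":[0,0,0],"fingers":0.2},{"slide":[0,1,75],"angular":[0,0,0],"fingers":0.2},{"slide":[0,1,95],"angular":[0,0,0],"fingers":0.2},{"slide":[0,1,108],"angular":[0,0,0],"fingers":0.2},{"slide":[0,1,115],"angular":[0,0,0],"fingers":0.2},{"slide":[0,1,115],"angular":[0,0,0],"fingers":0.2},{"slide":[0,1,115],"angular":[0,0,0],"fingers":0.35},{"slide":[0,1,115],"angular":[0,0,0],"fingers":0.5},{"slide":[0,1,115],"angular":[0,0,0],"fingers":0.65}]' --squeeze 30

```text
clock: 29.55
tcp_pos: [0.6192, -0.0117, 0.0279]
orientation: [0.0, 0.0, 1.0, -0.0]
wrist_force: [-0.1, 1.1, 3.7]
finger_gap: 0.0347
grip_force: 29.5
```

Call:
jog_arm --moves '[{"slide":[0,0,0],"angular":[0,0,0],"fingers":0.8},{"slide":[0,0,0],"angular":[0,0,0],"fingers":0.8},{"slide":[0,0,0],"angular":[0,0,0],"fingers":0.8}]'

```text
clock: 29.8
tcp_pos: [0.6192, -0.0117, 0.0279]
orientation: [0.0, 0.0, 1.0, -0.0]
wrist_force: [-0.5, 0.8, 6.8]
finger_gap: 0.0342
grip_force: 30.2
```

Call:
jog_arm --moves '[{"slide":[0,0,-3],"angular":[0,0,0],"fingers":0.8},{"slide":[0,0,-10],"angular":[0,0,0],"fingers":0.8},{"slide":[0,0,-22],"angular":[0,0,0],"fingers":0.8},{"slide":[0,0,-37],"angular":[0,0,0],"fingers":0.8},{"slide":[0,0,-50],"angular":[0,0,0],"fingers":0.8},{"slide":[0,0,-57],"angular":[0,0,0],"fingers":0.8},{"slide":[0,0,-60],"angular":[0,0,0],"fingers":0.8},{"slide":[0,0,-60],"angular":[0,0,0],"fingers":0.8},{"slide":[0,0,-60],"angular":[0,0,0],"fingers":0.8}]' --squeeze 40

```text
clock: 30.55
tcp_pos: [0.6178, -0.0117, 0.0858]
orientation: [-0.002, 0.0, 1.0, -0.0]
wrist_force: [-0.8, 0.2, -1.3]
finger_gap: 0.0341
grip_force: 39.8
```

Run:
```python
from h import *
s=get_state();print(s["joint_pos"].round(2));plan([.6185,.2285,.088],180,s)
p=read_camera("scene")
for d in tip_of("green_well",p)[:1]+look_for("white_bottle_center",p)[:2]: print(d)
```

```text
[-0.15  0.47 -0.07  1.04 -0.   -0.15]
slide [-0.6, 240.2, -2.2] ang [-0.0, -0.2, -0.0] rows 5.8
{'point': [195.6, 269.6], 'p': 0.69}
{'point': [176.2, 227.4], 'p': 0.67}
{'point': [147.6, 250.3], 'p': 0.64}
```

Call:
jog_arm --moves '[{"slide":[0,10,0],"angular":[0,0,0],"fingers":0.8},{"slide":[0,30,0],"angular":[0,0,0],"fingers":0.8},{"slide":[0,60,0],"angular":[0,0,0],"fingers":0.8},{"slide":[0,90,0],"angular":[0,0,0],"fingers":0.8},{"slide":[0,120,0],"angular":[0,0,0],"fingers":0.8},{"slide":[0,150,0],"angular":[0,0,0],"fingers":0.8},{"slide":[0,180,0],"angular":[0,0,0],"fingers":0.8},{"slide":[0,208,0],"angular":[0,0,0],"fingers":0.8},{"slide":[0,230,0],"angular":[0,0,0],"fingers":0.8},{"slide":[0,240,0],"angular":[0,0,0],"fingers":0.8}]'

```text
clock: 31.53
tcp_pos: [0.6173, 0.232, 0.0857]
orientation: [-0.002, -0.001, 1.0, 0.0]
wrist_force: [0.2, -0.4, -0.3]
finger_gap: 0.0344
grip_force: 39.9
```

Call:
jog_arm --moves '[{"slide":[0,0,0],"angular":[0,0,0],"fingers":0.8},{"slide":[0,0,0],"angular":[0,0,0],"fingers":0.8},{"slide":[0,0,0],"angular":[0,0,0],"fingers":0.8}]'

```text
clock: 31.78
tcp_pos: [0.6181, 0.2272, 0.0859]
orientation: [-0.002, 0.001, 1.0, -0.0]
wrist_force: [0.6, 0.3, -0.9]
finger_gap: 0.0337
grip_force: 39.9
```

Run:
```python
from h import *
s=get_state();p=read_camera("wrist");print(s["tcp_pos"],s["finger_gap"])
for d in tip_of("green_well",p)[:2]: print(d["p"],d["point"],w(p,d["point"],.002,s).round(4))
plan([.6185,.2288,.030],180,s)
hsv=cv2.cvtColor(p["color"],cv2.COLOR_RGB2HSV);m=cv2.inRange(hsv,(65,70,30),(90,255,255));k,_,st,c=cv2.connectedComponentsWithStats(m)
for i in range(1,k):
  if st[i,4]>150: print(c[i].round(1),st[i].tolist())
save(p,"w13");np.save("w13.npy",{"p":p,"s":s},allow_pickle=True)
t=read_camera("top");save(t,"top13")
```

```text
[0.6180721  0.22723656 0.08594929] 0.033719264765943044
0.76 [261.0, 201.3] [0.6215 0.2314 0.002 ]
0.5 [255.9, 247.2] [0.6653 0.2269 0.002 ]
slide [-0.6, 1.6, 55.9] ang [-0.0, -0.2, -0.1] rows 1.3
[234.  79.] [199, 0, 68, 160, 7642]
[274.1  73.2] [257, 0, 35, 156, 3488]
[305.1  68.3] [293, 0, 26, 153, 2740]
[262.3 192.6] [223, 169, 76, 62, 2115]
```

Run:
```python
from h import *
d=np.load("w13.npy",allow_pickle=True).item();p,s=d["p"],d["s"]
hsv=cv2.cvtColor(p["color"],cv2.COLOR_RGB2HSV);m=cv2.inRange(hsv,(65,70,30),(90,255,255));k,l,st,c=cv2.connectedComponentsWithStats(m)
i=[j for j in range(1,k) if 160<st[j,1]<180][0];M=l==i
for r in range(170,232,8):
  q=np.where(M[r])[0]; print(r,q.min(),q.max(),"y",w(p,(q.max(),r),.027,s)[1].round(4),w(p,(q.min(),r),.027,s)[1].round(4),"x",w(p,(261,r),.027,s)[0].round(4))
print("near edge z.027/.002",w(p,(261,169),.027,s),w(p,(261,169),.002,s))
# model: circle rims projected for candidates, IoU of hull vs mask
a=np.linspace(0,2*np.pi,60);best=[]
pts=lambda x,y:np.vstack([np.c_[x+.0305*np.cos(a),y+.0305*np.sin(a),0*a+z] for z in(.002,.027)])
H=cv2.convexHull(np.argwhere(M)[:,::-1].astype(np.int32))
for x in np.arange(.605,.632,.001):
  for y in np.arange(.218,.24,.001):
    h=cv2.convexHull(proj(p,pts(x,y),s).astype(np.float32))[:,0];b=[h[:,0].min(),h[:,0].max(),h[:,1].min()]
    best.append((np.abs(np.array(b)-[223,298.5,169]).sum(),x,y))
print(sorted(best)[:4])
```

```text
170 250 270 y 0.2378 0.2226 x 0.5894
178 236 283 y 0.2478 0.2119 x 0.5956
186 230 290 y 0.2534 0.2071 x 0.6019
194 227 294 y 0.2567 0.2046 x 0.6082
202 224 296 y 0.2584 0.2021 x 0.6147
210 224 298 y 0.2603 0.2019 x 0.6213
218 225 296 y 0.2589 0.2024 x 0.628
226 288 293 y 0.2568 0.2527 x 0.6348
near edge z.027/.002 [0.58861021 0.23097934 0.027     ] [0.59297153 0.23135165 0.002     ]
[(np.float64(2.1916351318359375), np.float64(0.623), np.float64(0.231)), (np.float64(2.2619476318359375), np.float64(0.624), np.float64(0.231)), (np.float64(2.69708251953125), np.float64(0.623), np.float64(0.23)), (np.float64(2.866058349609375), np.float64(0.624), np.float64(0.23))]
```

Call:
jog_arm --moves '[{"slide":[-4,4,8],"angular":[0,-0.2,0],"fingers":0.8},{"slide":[-4,4,18],"angular":[0,-0.2,0],"fingers":0.8},{"slide":[-4,4,28],"angular":[0,-0.2,0],"fingers":0.8},{"slide":[-4,4,38],"angular":[0,-0.2,0],"fingers":0.8},{"slide":[-4,4,46],"angular":[0,-0.2,0],"fingers":0.8},{"slide":[-4,4,51],"angular":[0,-0.2,0],"fingers":0.8},{"slide":[-4,4,53],"angular":[0,-0.2,0],"fingers":0.8},{"slide":[-4,4,53],"angular":[0,-0.2,0],"fingers":0.8},{"slide":[-4,4,53],"angular":[0,-0.2,0],"fingers":0.8}]'

```text
clock: 32.68
tcp_pos: [0.6223, 0.2324, 0.0334]
orientation: [0.001, 0.0, 1.0, -0.0]
wrist_force: [-0.5, -0.2, -0.1]
finger_gap: 0.0342
grip_force: 39.9
```

Free so far; lower the last 2 mm gently.

Call:
jog_arm --moves '[{"slide":[0,-1,1],"angular":[0,0,0],"fingers":0.8},{"slide":[0,-1,2],"angular":[0,0,0],"fingers":0.8},{"slide":[0,-1,2.5],"angular":[0,0,0],"fingers":0.8},{"slide":[0,-1,2.5],"angular":[0,0,0],"fingers":0.8}]'

```text
clock: 33.02
tcp_pos: [0.6225, 0.2313, 0.0314]
orientation: [0.001, 0.0, 1.0, 0.0]
wrist_force: [0.2, -0.1, 0.6]
finger_gap: 0.0339
grip_force: 40.1
```

Call:
jog_arm --moves '[{"slide":[0,0,0.3],"angular":[0,0,0],"fingers":0.55},{"slide":[0,0,0.3],"angular":[0,0,0],"fingers":0.45},{"slide":[0,0,0.3],"angular":[0,0,0],"fingers":0.4},{"slide":[0,0,0],"angular":[0,0,0],"fingers":0.4},{"slide":[0,0,-15],"angular":[0,0,0],"fingers":0.4},{"slide":[0,0,-40],"angular":[0,0,0],"fingers":0.4},{"slide":[0,0,-75],"angular":[0,0,0],"fingers":0.4},{"slide":[0,0,-105],"angular":[0,0,0],"fingers":0.4},{"slide":[0,0,-120],"angular":[0,0,0],"fingers":0.4},{"slide":[0,0,-120],"angular":[0,0,0],"fingers":0.4}]'

```text
clock: 33.85
tcp_pos: [0.6247, 0.232, 0.156]
orientation: [0.005, 0.0, 1.0, 0.001]
wrist_force: [-0.4, 0.5, 0.2]
finger_gap: 0.0511
grip_force: 0.0
```

Run:
```python
from h import *
s=get_state();print(s["tcp_pos"],s["qvel"].round(2));plan([.494,-.086,.11],173.8,s)
p=read_camera("wrist")
hsv=cv2.cvtColor(p["color"],cv2.COLOR_RGB2HSV);m=cv2.inRange(hsv,(100,120,40),(125,255,255));k,_,st,c=cv2.connectedComponentsWithStats(m)
for i in range(1,k):
  if 150<st[i,4]<900: print("cap",c[i].round(1),st[i].tolist(),w(p,c[i],.090,s).round(4))
```

```text
[0.62465081 0.23196143 0.1559709 ] [-0.    0.04 -0.08 -0.06  0.    0.  ]
slide [130.9, -318.1, 44.2] ang [0.1, 0.5, 6.2] rows 8.3
cap [193.6  13.6] [179, 0, 29, 43, 460] [0.4884 0.1892 0.09  ]
cap [317.2  40.7] [312, 0, 11, 91, 413] [0.5056 0.2752 0.09  ]
cap [258.2 193.4] [245, 181, 27, 28, 503] [0.6169 0.2338 0.09  ]
cap [288.  216.3] [263, 205, 59, 16, 159] [0.6365 0.2583 0.09  ]
```

The white bottle stands upright in the cup. On to the syringe.

Call:
jog_arm --moves '[{"slide":[16,-38,0],"angular":[0,0,2],"fingers":0.65},{"slide":[32,-76,0],"angular":[0,0,4],"fingers":0.65},{"slide":[48,-114,0],"angular":[0,0,6.2],"fingers":0.65},{"slide":[64,-152,10],"angular":[0,0,6.2],"fingers":0.65},{"slide":[80,-190,20],"angular":[0,0,6.2],"fingers":0.65},{"slide":[96,-228,30],"angular":[0,0,6.2],"fingers":0.65},{"slide":[112,-266,40],"angular":[0,0,6.2],"fingers":0.65},{"slide":[131,-318,55],"angular":[0,0,6.2],"fingers":0.65},{"slide":[131,-318,70],"angular":[0,0,6.2],"fingers":0.65},{"slide":[131,-318,70],"angular":[0,0,6.2],"fingers":0.65}]'

```text
clock: 34.73
tcp_pos: [0.4861, -0.0888, 0.0761]
orientation: [-0.003, 0.057, 0.998, 0.001]
wrist_force: [-0.5, 1.3, -0.9]
finger_gap: 0.0299
grip_force: 0.0
```

Call:
jog_arm --moves '[{"slide":[0,0,0],"angular":[0,0,0],"fingers":0.65},{"slide":[0,0,0],"angular":[0,0,0],"fingers":0.65},{"slide":[0,0,0],"angular":[0,0,0],"fingers":0.65},{"slide":[0,0,0],"angular":[0,0,0],"fingers":0.65}]'

```text
clock: 35.07
tcp_pos: [0.4918, -0.0857, 0.0812]
orientation: [0.001, 0.053, 0.999, -0.0]
wrist_force: [0.3, -0.2, 0.6]
finger_gap: 0.0301
grip_force: 0.0
```

```bash
cat > syr.py <<'E'
from h import *
import sys
zs=float(sys.argv[1])
s=get_state();p=read_camera("wrist");print(s["tcp_pos"],s["qvel"].round(2),s["finger_gap"]);np.save("w14.npy",{"p":p,"s":s},allow_pickle=True)
z=zs if zs else s["tcp_pos"][2]+.014
for d in tip_of("syringe_center",p)[:2]: print(round(d["p"],2),np.round(d["point"],1),w(p,d["point"],z,s).round(4))
g=p["color"].max(2);m=((g<75)*255).astype(np.uint8);m[215:]=0
k,l,st,c=cv2.connectedComponentsWithStats(m)
for i in range(1,k):
  if 60<st[i,4]<3000:
    q=np.argwhere(l==i);wd=np.bincount(q[:,0]);fl=np.argmax(wd);top=q[:,0].min()
    cc=lambda r:q[q[:,0]==r][:,1].mean()
    print(st[i].tolist(),"flange row",fl,wd[fl],"plunger",(cc(top+1),top),w(p,(cc(top+1),top),z,s).round(4),"flange",w(p,(cc(fl),fl),z,s).round(4))
save(p,"w14"+sys.argv[2])
E
python3 syr.py .009 a; python3 -c "
from h import *
plan([.4955,-.087,-.002],173.8)"
```

```text
[ 0.49178512 -0.08572594  0.08116018] [ 0. -0. -0. -0. -0. -0.] 0.03009201539999484
0.69 [253.1 207.6] [ 0.4973 -0.0888  0.009 ]
[240, 119, 32, 47, 432] flange row 163 32 plunger (np.float64(256.0), np.int64(119)) [ 0.4263 -0.0787  0.009 ] flange [ 0.4602 -0.0828  0.009 ]
slide [-3.8, -0.7, 83.2] ang [-0.0, 0.1, 0.1] rows 2.0
```

Call:
jog_arm --moves '[{"slide":[-5,-0.6,25],"angular":[0,0,0],"fingers":0.65},{"slide":[-5,-0.6,45],"angular":[0,0,0],"fingers":0.65},{"slide":[-5,-0.6,62],"angular":[0,0,0],"fingers":0.65},{"slide":[-5,-0.6,75],"angular":[0,0,0],"fingers":0.65},{"slide":[-5,-0.6,82],"angular":[0,0,0],"fingers":0.65},{"slide":[-5,-0.6,85],"angular":[0,0,0],"fingers":0.65},{"slide":[-5,-0.6,85],"angular":[0,0,0],"fingers":0.65},{"slide":[-5,-0.6,85],"angular":[0,0,0],"fingers":0.65}]'

```text
clock: 35.83
tcp_pos: [0.4965, -0.0878, -0.0037]
orientation: [0.001, 0.054, 0.999, -0.0]
wrist_force: [0.1, 0.6, -0.2]
finger_gap: 0.0301
grip_force: 0.0
```

Call:
jog_arm --moves '[{"slide":[0,0,0],"angular":[0,0,0],"fingers":0.8},{"slide":[0,0,0],"angular":[0,0,0],"fingers":1},{"slide":[0,0,0],"angular":[0,0,0],"fingers":1},{"slide":[0,0,0],"angular":[0,0,0],"fingers":1},{"slide":[0,0,0],"angular":[0,0,0],"fingers":1}]' --squeeze 35

```text
clock: 36.25
tcp_pos: [0.4968, -0.0881, -0.0033]
orientation: [0.001, 0.054, 0.999, -0.0]
wrist_force: [-1.1, 1.1, 5.8]
finger_gap: 0.013
grip_force: 34.8
```

Call:
jog_arm --moves '[{"slide":[0,0,-5],"angular":[0,0,0],"fingers":1},{"slide":[0,0,-15],"angular":[0,0,0],"fingers":1},{"slide":[0,0,-35],"angular":[0,0,0],"fingers":1},{"slide":[0,0,-60],"angular":[0,0,0],"fingers":1},{"slide":[0,0,-85],"angular":[0,0,0],"fingers":1},{"slide":[0,0,-100],"angular":[0,0,0],"fingers":1},{"slide":[0,0,-105],"angular":[0,0,0],"fingers":1},{"slide":[0,0,-105],"angular":[0,0,0],"fingers":1},{"slide":[0,0,-105],"angular":[0,0,0],"fingers":1}]'

```text
clock: 37.0
tcp_pos: [0.4955, -0.0878, 0.1004]
orientation: [0.0, 0.054, 0.999, -0.0]
wrist_force: [0.3, 0.1, -0.4]
finger_gap: 0.0128
grip_force: 34.3
```

```bash
python3 syr.py 0 b
python3 - <<'E'
from h import *
an=lambda v:np.degrees(np.arctan2(v[1],v[0])).round(2)
for f,q in(("w1",[(408,36),(478,46),(445,230),(382,221)]),("w2",[(676,122),(738,127),(707,288),(648,286)])):
  d=np.load(f+".npy",allow_pickle=True).item();p,s=d["p"],d["s"]
  A,B,C,D=[w(p,np.array(x)/1.5625,.005,s) for x in q];n=np.linalg.norm
  print(f,"W",n(A-B),n(C-D),"L",n(A-D),n(B-C),"yaw",an(A-D),an(B-C),an(A-B)-90,"c",(A+B+C+D)/4)
d=np.load("w1.npy",allow_pickle=True).item();p,s=d["p"],d["s"]
R_=[w(p,np.array(x)/1.5625,.028,s) for x in((402,85),(471,94),(390,150),(458,158))]
print("rails c",sum(R_)/4,R_)
E
```

```text
[ 0.49551782 -0.0877615   0.10044315] [-0.    0.02 -0.02 -0.01  0.    0.  ] 0.01279994545233323
0.95 [256.3 247.1] [ 0.4957 -0.0875  0.1144]
[231, 107, 52, 77, 1236] flange row 180 52 plunger (np.float64(256.5), np.int64(107)) [ 0.4241 -0.0795  0.1144] flange [ 0.459  -0.0834  0.1144]
w1 W 0.05551389758026781 0.05480494586137395 L 0.14506966526621454 0.1459011883105067 yaw -1.22 -1.5 0.23999999999999488 c [ 0.44840205 -0.29996415  0.005     ]
w2 W 0.05605182349626744 0.0574995082443169 L 0.1439275574902408 0.1428975056806113 yaw -1.68 -1.1 -2.799999999999997 c [ 0.44763015 -0.30007405  0.005     ]
rails c [ 0.45708376 -0.29931001  0.028     ] [array([ 0.48045259, -0.27444178,  0.028     ]), array([ 0.4810766 , -0.32695912,  0.028     ]), array([ 0.43289849, -0.27125584,  0.028     ]), array([ 0.43390734, -0.32458329,  0.028     ])]
```

```bash
python3 -c "
from h import *
plan([.4567,-.2998,.05],178.6)"
```

```text
slide [14.7, -215.2, 49.4] ang [0.0, -0.1, -4.8] rows 5.3
```

Call:
jog_arm --moves '[{"slide":[2,-30,0],"angular":[0,0,-2],"fingers":1},{"slide":[4,-60,0],"angular":[0,0,-4],"fingers":1},{"slide":[6,-90,0],"angular":[0,0,-4.8],"fingers":1},{"slide":[8,-120,0],"angular":[0,0,-4.8],"fingers":1},{"slide":[10,-150,0],"angular":[0,0,-4.8],"fingers":1},{"slide":[12,-180,0],"angular":[0,0,-4.8],"fingers":1},{"slide":[14.7,-205,5],"angular":[0,0,-4.8],"fingers":1},{"slide":[14.7,-215,20],"angular":[0,0,-4.8],"fingers":1},{"slide":[14.7,-215,35],"angular":[0,0,-4.8],"fingers":1},{"slide":[14.7,-215,49],"angular":[0,0,-4.8],"fingers":1}]'

```text
clock: 37.93
tcp_pos: [0.4567, -0.3005, 0.0495]
orientation: [-0.0, 0.014, 1.0, 0.001]
wrist_force: [-0.1, 0.1, -0.5]
finger_gap: 0.0125
grip_force: 34.3
```

Call:
jog_arm --moves '[{"slide":[0,0,0],"angular":[0,0,0],"fingers":1},{"slide":[0,0,0],"angular":[0,0,0],"fingers":1},{"slide":[0,0,0],"angular":[0,0,0],"fingers":1},{"slide":[0,0,0],"angular":[0,0,0],"fingers":1}]'

```text
clock: 38.27
tcp_pos: [0.4584, -0.3, 0.0523]
orientation: [0.001, 0.012, 1.0, -0.0]
wrist_force: [-0.2, 0.5, -0.5]
finger_gap: 0.0127
grip_force: 34.3
```

Run:
```python
from h import *
s=get_state();p=read_camera("wrist");print(s["tcp_pos"],s["finger_gap"],s["joint_pos"].round(2))
for n,z in(("syringe_rest",.002),("syringe_center",s["tcp_pos"][2]+.0123)):
  for d in tip_of(n,p)[:2]: print(n,round(d["p"],2),np.round(d["point"],1),w(p,d["point"],z,s).round(4))
plan([.4567,-.2998,.0125],178.6,s)
hsv=cv2.cvtColor(p["color"],cv2.COLOR_RGB2HSV);m=cv2.inRange(hsv,(5,120,60),(20,255,255))
for r in range(90,200,10):
  q=np.where(m[r])[0]
  if len(q)>10: a,b=w(p,(q.min(),r),.005,s),w(p,(q.max(),r),.005,s);print(r,q.min(),q.max(),a[:2].round(4),b[:2].round(4),"mid",((a+b)/2)[:2].round(4))
save(p,"w15")
```

```text
[ 0.45838252 -0.30004401  0.05228999] 0.012670217223593145 [-0.73  0.37 -0.31  0.89  0.   -0.7 ]
syringe_rest 0.97 [256.3 212.8] [ 0.4612 -0.3     0.002 ]
syringe_center 0.84 [254.9 246.3] [ 0.4589 -0.3006  0.0646]
slide [1.8, 0.2, 39.8] ang [-0.0, 0.1, -0.0] rows 1.0
100 218 299 [ 0.3793 -0.3238] [ 0.3806 -0.2691] mid [ 0.38   -0.2964]
110 218 298 [ 0.3858 -0.3241] [ 0.3871 -0.2697] mid [ 0.3865 -0.2969]
120 218 298 [ 0.3924 -0.3245] [ 0.3937 -0.2697] mid [ 0.3931 -0.2971]
130 219 297 [ 0.3991 -0.3242] [ 0.4004 -0.2703] mid [ 0.3998 -0.2972]
140 219 297 [ 0.4059 -0.3246] [ 0.4073 -0.2702] mid [ 0.4066 -0.2974]
150 219 297 [ 0.4129 -0.325 ] [ 0.4142 -0.2701] mid [ 0.4136 -0.2976]
160 219 296 [ 0.42   -0.3254] [ 0.4213 -0.2707] mid [ 0.4206 -0.2981]
170 220 296 [ 0.4272 -0.3251] [ 0.4285 -0.2707] mid [ 0.4278 -0.2979]
180 216 299 [ 0.4344 -0.3285] [ 0.4359 -0.2684] mid [ 0.4352 -0.2984]
190 216 299 [ 0.4419 -0.3289] [ 0.4434 -0.2683] mid [ 0.4426 -0.2986]
```

View pics/w15.png

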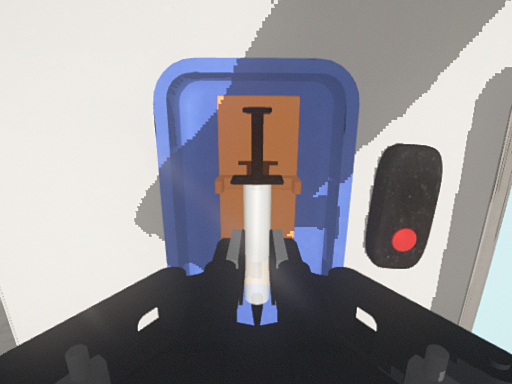

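The syringe (14th and last view) is centred over the orange rest with its flange behind the rear rail. Lowering it.

Call:
jog_arm --moves '[{"slide":[0.4,0.6,8],"angular":[0,0,0],"fingers":1},{"slide":[0.4,0.6,16],"angular":[0,0,0],"fingers":1},{"slide":[0.4,0.6,24],"angular":[0,0,0],"fingers":1},{"slide":[0.4,0.6,31],"angular":[0,0,0],"fingers":1},{"slide":[0.4,0.6,36],"angular":[0,0,0],"fingers":1},{"slide":[0.4,0.6,39],"angular":[0,0,0],"fingers":1},{"slide":[0.4,0.6,39],"angular":[0,0,0],"fingers":1},{"slide":[0.4,0.6,39],"angular":[0,0,0],"fingers":1}]'

```text
clock: 39.08
tcp_pos: [0.4575, -0.2993, 0.0124]
orientation: [0.0, 0.012, 1.0, 0.0]
wrist_force: [-0.5, 0.2, -0.1]
finger_gap: 0.0125
grip_force: 34.4
```

Call:
jog_arm --moves '[{"slide":[0,0,0.6],"angular":[0,0,0],"fingers":1},{"slide":[0,0,1.2],"angular":[0,0,0],"fingers":1},{"slide":[0,0,1.2],"angular":[0,0,0],"fingers":1},{"slide":[0,0,1.2],"angular":[0,0,0],"fingers":1}]'

```text
clock: 39.42
tcp_pos: [0.4577, -0.2995, 0.0117]
orientation: [0.001, 0.012, 1.0, -0.0]
wrist_force: [-0.2, 0.6, 0.4]
finger_gap: 0.0125
grip_force: 34.4
```

Call:
jog_arm --moves '[{"slide":[0,0,0.3],"angular":[0,0,0],"fingers":0.8},{"slide":[0,0,0.3],"angular":[0,0,0],"fingers":0.75},{"slide":[0,0,0.3],"angular":[0,0,0],"fingers":0.68},{"slide":[0,0,0.3],"angular":[0,0,0],"fingers":0.65},{"slide":[0,0,-15],"angular":[0,0,0],"fingers":0.65},{"slide":[0,0,-40],"angular":[0,0,0],"fingers":0.65},{"slide":[0,0,-75],"angular":[0,0,0],"fingers":0.65},{"slide":[0,0,-105],"angular":[0,0,0],"fingers":0.65},{"slide":[0,0,-120],"angular":[0,0,0],"fingers":0.4},{"slide":[0,0,-120],"angular":[0,0,0],"fingers":0.3}]'

```text
clock: 40.25
tcp_pos: [0.4596, -0.3012, 0.1359]
orientation: [0.003, 0.012, 1.0, -0.003]
wrist_force: [0.3, 0.1, -0.1]
finger_gap: 0.0532
grip_force: 0.0
```

Call:
jog_arm --moves '[{"slide":[0,0,0],"angular":[0,0,0],"fingers":0.2},{"slide":[0,0,0],"angular":[0,0,0],"fingers":0.2}]'

```text
clock: 40.42
tcp_pos: [0.457, -0.2989, 0.1305]
orientation: [-0.0, 0.012, 1.0, 0.0]
wrist_force: [-0.5, 1.0, 0.3]
finger_gap: 0.0679
grip_force: 0.0
```

```bash
python3 syr.py .023 c
python3 - <<'E'
from h import *
s=get_state();p=read_camera("wrist")
for d in tip_of("syringe_rest",p)[:2]: print("rest",round(d["p"],2),w(p,d["point"],.002,s).round(4))
plan([.6145,-.085,.14],180,s)
E
```

```text
[ 0.45695424 -0.29890414  0.13051561] [-0.    0.01 -0.02  0.   -0.    0.  ] 0.06789398842238945
0.68 [254.8 191.8] [ 0.4582 -0.3001  0.023 ]
[0, 0, 134, 31, 1722] flange row 9 84 plunger (np.float64(95.37704918032787), np.int64(0)) [ 0.2912 -0.4273  0.023 ] flange [ 0.2962 -0.4583  0.023 ]
[299, 0, 54, 13, 486] flange row 0 54 plunger (np.float64(325.5), np.int64(0)) [ 0.2976 -0.238   0.023 ] flange [ 0.2976 -0.238   0.023 ]
[243, 113, 28, 42, 340] flange row 153 28 plunger (np.float64(256.5), np.int64(113)) [ 0.386  -0.2967  0.023 ] flange [ 0.4214 -0.2976  0.023 ]
[337, 139, 52, 76, 2829] flange row 177 47 plunger (np.float64(365.5), np.int64(139)) [ 0.411  -0.1978  0.023 ] flange [ 0.4463 -0.1976  0.023 ]
rest 0.77 [ 0.462  -0.2963  0.002 ]
slide [-152.6, 217.4, -10.0] ang [0.1, -0.1, -1.4] rows 6.4
```

Call:
jog_arm --moves '[{"slide":[-25,36,-10],"angular":[0,0,-1.4],"fingers":0.2},{"slide":[-50,72,-10],"angular":[0,0,-1.4],"fingers":0.2},{"slide":[-75,108,-10],"angular":[0,0,-1.4],"fingers":0.2},{"slide":[-100,144,-10],"angular":[0,0,-1.4],"fingers":0.2},{"slide":[-125,180,-10],"angular":[0,0,-1.4],"fingers":0.2},{"slide":[-150,216,-10],"angular":[0,0,-1.4],"fingers":0.2},{"slide":[-150,218,-10],"angular":[0,0,-1.4],"fingers":0.2},{"slide":[-150,218,-10],"angular":[0,0,-1.4],"fingers":0.2},{"slide":[-150,218,-10],"angular":[0,0,-1.4],"fingers":0.2},{"slide":[-150,218,-10],"angular":[0,0,-1.4],"fingers":0.2}]'

```text
clock: 41.45
tcp_pos: [0.6119, -0.0858, 0.1408]
orientation: [-0.0, 0.001, 1.0, -0.0]
wrist_force: [-0.4, 0.0, -0.0]
finger_gap: 0.0683
grip_force: 0.0
```

Call:
jog_arm --moves '[{"slide":[0,0,0],"angular":[0,0,0],"fingers":0.2},{"slide":[0,0,0],"angular":[0,0,0],"fingers":0.2},{"slide":[0,0,0],"angular":[0,0,0],"fingers":0.2}]'

```text
clock: 41.7
tcp_pos: [0.6123, -0.0865, 0.1417]
orientation: [0.0, 0.001, 1.0, -0.0]
wrist_force: [0.2, -0.3, -0.1]
finger_gap: 0.0683
grip_force: 0.0
```

```bash
python3 bot.py amber_bottle_center .0395 .077 "(0,110,20)" "(20,255,160)"
python3 - <<'E'
from h import *
s=get_state();p=read_camera("wrist");c=p["color"][150:270,200:310].astype(int)
hsv=cv2.cvtColor(p["color"],cv2.COLOR_RGB2HSV)
m=cv2.inRange(hsv,(0,0,150),(180,30,255));m[260:]=0;k,l,st,cc=cv2.connectedComponentsWithStats(m)
for i in range(1,k):
  if 80<st[i,4]<2000: print("white",cc[i].round(1),st[i].tolist(),w(p,cc[i],.077,s).round(4))
a=np.linspace(0,2*np.pi,40)
h=proj(p,np.c_[.612+.012*np.cos(a),-.084+.012*np.sin(a),0*a+.077],s);print("model cap at .612,-.084",h.min(0),h.max(0))
E
```

```text
[ 0.61227996 -0.08645097  0.14168933] [-0.27  0.43  0.02  1.16  0.   -0.27] 0.06833577890284567
amber_bottle_center 0.63 [261.7 196.8] [ 0.6171 -0.0813  0.0395]
cap [36.6 38.1] [23, 0, 38, 88, 1086] [ 0.4881 -0.2431  0.077 ]
cap [ 56.9 166.5] [27, 143, 45, 57, 827] [ 0.5812 -0.2442  0.077 ]
cap [ 16.8 176.8] [2, 148, 45, 54, 918] [ 0.5893 -0.2796  0.077 ]
cap [ 39.1 171.3] [25, 153, 29, 36, 776] [ 0.5849 -0.2598  0.077 ]
white [12.  13.1] [3, 0, 18, 28, 394] [ 0.4714 -0.2585  0.077 ]
white [378.1 105.3] [374, 78, 9, 52, 109] [0.5365 0.0046 0.077 ]
white [372.  149.5] [369, 132, 8, 36, 93] [0.5692 0.0033 0.077 ]
white [316.2 217. ] [274, 212, 90, 9, 300] [ 0.6241 -0.037   0.077 ]
model cap at .612,-.084 [243.80587775 188.56236704] [273.62399337 217.05177987]
```

Run:
```python
from h import *
s=get_state();p=read_camera("wrist");c=p["color"]
for r in(195,203,210): print(r,[tuple(int(v) for v in c[r,k]) for k in range(232,292,3)])
print([(r,tuple(int(v) for v in c[r,259])) for r in range(165,246,3)])
```

```text
195 [(109, 127, 130), (111, 128, 129), (107, 125, 127), (109, 129, 130), (110, 131, 133), (67, 49, 43), (71, 53, 46), (130, 130, 126), (132, 131, 127), (143, 141, 136), (144, 143, 138), (143, 141, 136), (143, 142, 138), (139, 138, 134), (126, 124, 120), (76, 61, 57), (86, 87, 82), (108, 128, 131), (108, 125, 129), (110, 128, 129)]
203 [(106, 125, 126), (110, 127, 130), (108, 125, 128), (109, 126, 128), (110, 128, 131), (70, 56, 49), (130, 129, 124), (143, 142, 137), (143, 140, 136), (143, 141, 136), (141, 139, 135), (143, 142, 139), (145, 143, 138), (144, 143, 138), (142, 141, 138), (136, 133, 130), (183, 212, 217), (202, 228, 231), (199, 226, 228), (202, 228, 231)]
210 [(106, 125, 126), (108, 125, 126), (110, 128, 128), (109, 127, 128), (109, 126, 129), (110, 128, 130), (123, 127, 126), (144, 142, 138), (144, 142, 136), (141, 138, 135), (143, 140, 136), (147, 144, 140), (144, 141, 138), (144, 141, 137), (144, 143, 138), (171, 190, 190), (198, 224, 227), (198, 226, 227), (198, 225, 228), (198, 225, 228)]
[(165, (112, 130, 133)), (168, (113, 132, 134)), (171, (110, 133, 133)), (174, (70, 57, 49)), (177, (69, 56, 50)), (180, (70, 56, 49)), (183, (71, 55, 49)), (186, (75, 59, 53)), (189, (99, 94, 89)), (192, (130, 130, 125)), (195, (143, 141, 136)), (198, (142, 141, 135)), (201, (143, 140, 135)), (204, (143, 142, 137)), (207, (144, 143, 138)), (210, (141, 138, 135)), (213, (144, 142, 138)), (216, (141, 138, 135)), (219, (125, 123, 119)), (222, (88, 85, 82)), (225, (91, 91, 85)), (228, (92, 90, 86)), (231, (91, 86, 84)), (234, (94, 90, 85)), (237, (95, 92, 88)), (240, (98, 95, 90)), (243, (161, 154, 146))]
```

Call:
jog_arm --moves '[{"slide":[-2,6.5,20],"angular":[0,0,0],"fingers":0.2},{"slide":[-2,6.5,48],"angular":[0,0,0],"fingers":0.2},{"slide":[-2,6.5,75],"angular":[0,0,0],"fingers":0.2},{"slide":[-2,6.5,97],"angular":[0,0,0],"fingers":0.2},{"slide":[-2,6.5,112],"angular":[0,0,0],"fingers":0.2},{"slide":[-2,6.5,119],"angular":[0,0,0],"fingers":0.2},{"slide":[-2,6.5,119],"angular":[0,0,0],"fingers":0.2},{"slide":[-2,6.5,119],"angular":[0,0,0],"fingers":0.35},{"slide":[-2,6.5,119],"angular":[0,0,0],"fingers":0.5},{"slide":[-2,6.5,119],"angular":[0,0,0],"fingers":0.65}]' --squeeze 30

```text
clock: 42.73
tcp_pos: [0.6162, -0.079, 0.0242]
orientation: [0.002, 0.0, 1.0, -0.0]
wrist_force: [-0.3, -2.6, 0.4]
finger_gap: 0.0323
grip_force: 0.4
```

Call:
jog_arm --moves '[{"slide":[0,0,0],"angular":[0,0,0],"fingers":0.8},{"slide":[0,0,0],"angular":[0,0,0],"fingers":0.8},{"slide":[0,0,0],"angular":[0,0,0],"fingers":0.8}]'

```text
clock: 42.98
tcp_pos: [0.6162, -0.0791, 0.0242]
orientation: [0.002, 0.0, 1.0, -0.0]
wrist_force: [-0.4, -1.1, 6.3]
finger_gap: 0.0303
grip_force: 29.7
```

Call:
jog_arm --moves '[{"slide":[0,0,-3],"angular":[0,0,0],"fingers":0.8},{"slide":[0,0,-10],"angular":[0,0,0],"fingers":0.8},{"slide":[0,0,-22],"angular":[0,0,0],"fingers":0.8},{"slide":[0,0,-37],"angular":[0,0,0],"fingers":0.8},{"slide":[0,0,-50],"angular":[0,0,0],"fingers":0.8},{"slide":[0,0,-57],"angular":[0,0,0],"fingers":0.8},{"slide":[0,0,-60],"angular":[0,0,0],"fingers":0.8},{"slide":[0,0,-60],"angular":[0,0,0],"fingers":0.8}]' --squeeze 40

```text
clock: 43.65
tcp_pos: [0.6152, -0.0787, 0.0833]
orientation: [0.001, 0.0, 1.0, -0.0]
wrist_force: [0.3, -0.6, -0.6]
finger_gap: 0.0296
grip_force: 39.5
```

Call:
jog_arm --moves '[{"slide":[1,-10,0],"angular":[0,0,0],"fingers":0.8},{"slide":[3,-30,0],"angular":[0,0,0],"fingers":0.8},{"slide":[6,-60,0],"angular":[0,0,0],"fingers":0.8},{"slide":[9,-90,0],"angular":[0,0,0],"fingers":0.8},{"slide":[12,-120,0],"angular":[0,0,0],"fingers":0.8},{"slide":[15,-150,0],"angular":[0,0,0],"fingers":0.8},{"slide":[18,-180,0],"angular":[0,0,0],"fingers":0.8},{"slide":[20,-207,0],"angular":[0,0,0],"fingers":0.8},{"slide":[20,-225,0],"angular":[0,0,0],"fingers":0.8},{"slide":[20,-233,0],"angular":[0,0,0],"fingers":0.8}]'

```text
clock: 44.48
tcp_pos: [0.5934, -0.3151, 0.0811]
orientation: [-0.0, 0.002, 1.0, -0.0]
wrist_force: [1.0, 0.4, -0.4]
finger_gap: 0.03
grip_force: 39.5
```

Call:
jog_arm --moves '[{"slide":[0,0,0],"angular":[0,0,0],"fingers":0.8},{"slide":[0,0,0],"angular":[0,0,0],"fingers":0.8},{"slide":[0,0,0],"angular":[0,0,0],"fingers":0.8},{"slide":[0,0,0],"angular":[0,0,0],"fingers":0.8}]'

```text
clock: 44.82
tcp_pos: [0.5948, -0.31, 0.0824]
orientation: [0.0, -0.001, 1.0, 0.0]
wrist_force: [0.3, -0.5, -1.2]
finger_gap: 0.0296
grip_force: 39.5
```

Run:
```python
from h import *
s=get_state();p=read_camera("wrist");print(s["tcp_pos"],s["finger_gap"])
for d in tip_of("orange_well",p)[:2]: print(d["p"],d["point"],w(p,d["point"],.002,s).round(4))
hsv=cv2.cvtColor(p["color"],cv2.COLOR_RGB2HSV);m=cv2.inRange(hsv,(6,150,90),(20,255,255));k,l,st,c=cv2.connectedComponentsWithStats(m)
for i in range(1,k):
  if st[i,4]>60: print(c[i].round(1),st[i].tolist())
for r in range(160,232,6):
  q=np.where(m[r])[0]
  if len(q): print(r,q.min(),q.max(),w(p,((q.min()+q.max())/2,r),.027,s)[:2].round(4))
a=np.linspace(0,2*np.pi,60);X,Y=.596,-.313
h=proj(p,np.vstack([np.c_[X+.0305*np.cos(a),Y+.0305*np.sin(a),0*a+z] for z in(.002,.027)]),s);print("model",h.min(0),h.max(0))
```

```text
[ 0.59476441 -0.31003963  0.08239394] 0.029586724917652796
0.97 [250.1, 198.8] [ 0.5952 -0.3152  0.002 ]
[307.2  20.6] [305, 0, 5, 43, 91]
[300.8  74.8] [292, 61, 14, 38, 126]
[282.4  74.5] [275, 68, 17, 13, 61]
[237.1 186.3] [218, 175, 52, 33, 285]
172 238 264 [ 0.5671 -0.3138]
178 230 267 [ 0.5717 -0.3157]
184 225 272 [ 0.5763 -0.3157]
190 221 285 [ 0.581  -0.3124]
196 219 288 [ 0.5857 -0.312 ]
202 229 281 [ 0.5905 -0.3108]
208 230 290 [ 0.5954 -0.307 ]
214 280 289 [ 0.6003 -0.2879]
220 288 288 [ 0.6053 -0.285 ]
226 285 286 [ 0.6103 -0.2868]
model [212.82698652 164.51712828] [291.59141101 244.83121543]
```

Run:
```python
from h import *
s=get_state();p=read_camera("wrist");print(s["tcp_pos"])
hsv=cv2.cvtColor(p["color"],cv2.COLOR_RGB2HSV);m=cv2.inRange(hsv,(0,90,25),(25,255,255))
for r in list(range(156,176,2))+list(range(180,226,8)):
  q=np.where(m[r,180:330])[0]+180
  if len(q): print(r,q.min(),q.max(),len(q))
for d in tip_of("orange_well",p)[:1]: print(d["p"],w(p,d["point"],.002,s).round(4))
```

```text
[ 0.59500778 -0.31026615  0.08269363]
168 244 262 19
170 240 268 29
172 236 271 36
174 232 275 44
180 226 281 56
188 222 286 65
196 218 289 72
204 216 291 75
212 216 291 76
220 217 289 70
0.77 [ 0.5959 -0.3146  0.002 ]
```

Call:
jog_arm --moves '[{"slide":[-3,-1.8,8],"angular":[0,0,0],"fingers":0.8},{"slide":[-3,-1.8,18],"angular":[0,0,0],"fingers":0.8},{"slide":[-3,-1.8,28],"angular":[0,0,0],"fingers":0.8},{"slide":[-3,-1.8,38],"angular":[0,0,0],"fingers":0.8},{"slide":[-3,-1.8,46],"angular":[0,0,0],"fingers":0.8},{"slide":[-3,-1.8,51],"angular":[0,0,0],"fingers":0.8},{"slide":[-3,-1.8,53],"angular":[0,0,0],"fingers":0.8},{"slide":[-3,-1.8,53],"angular":[0,0,0],"fingers":0.8},{"slide":[-3,-1.8,53],"angular":[0,0,0],"fingers":0.8}]'

```text
clock: 45.77
tcp_pos: [0.5979, -0.3136, 0.0297]
orientation: [0.001, 0.0, 1.0, -0.0]
wrist_force: [-0.1, 0.3, -0.5]
finger_gap: 0.0297
grip_force: 39.5
```

Call:
jog_arm --moves '[{"slide":[0,1,1],"angular":[0,0,0],"fingers":0.8},{"slide":[0,1,2],"angular":[0,0,0],"fingers":0.8},{"slide":[0,1,2.5],"angular":[0,0,0],"fingers":0.8},{"slide":[0,1,2.5],"angular":[0,0,0],"fingers":0.8}]'

```text
clock: 46.1
tcp_pos: [0.5982, -0.3126, 0.0277]
orientation: [0.001, 0.0, 1.0, -0.0]
wrist_force: [-0.3, 0.5, 1.1]
finger_gap: 0.0296
grip_force: 39.7
```

Light contact with the cup floor; release and retreat.

Call:
jog_arm --moves '[{"slide":[0,0,0.2],"angular":[0,0,0],"fingers":0.58},{"slide":[0,0,0.2],"angular":[0,0,0],"fingers":0.48},{"slide":[0,0,0.2],"angular":[0,0,0],"fingers":0.42},{"slide":[0,0,0],"angular":[0,0,0],"fingers":0.42},{"slide":[0,0,-15],"angular":[0,0,0],"fingers":0.42},{"slide":[0,0,-40],"angular":[0,0,0],"fingers":0.42},{"slide":[0,0,-75],"angular":[0,0,0],"fingers":0.42},{"slide":[0,0,-105],"angular":[0,0,0],"fingers":0.42},{"slide":[0,0,-140],"angular":[0,0,0],"fingers":0.42},{"slide":[0,0,-140],"angular":[0,0,0],"fingers":0.42}]'

```text
clock: 46.93
tcp_pos: [0.6008, -0.3145, 0.1755]
orientation: [0.005, 0.0, 1.0, -0.003]
wrist_force: [1.6, -0.3, 1.4]
finger_gap: 0.0496
grip_force: 0.0
```

Call:
jog_arm --moves '[{"slide":[30,40,0],"angular":[0,0,0],"fingers":0.42},{"slide":[60,80,0],"angular":[0,0,0],"fingers":0.42},{"slide":[90,120,0],"angular":[0,0,0],"fingers":0.42},{"slide":[110,160,0],"angular":[0,0,0],"fingers":0.42},{"slide":[130,200,0],"angular":[0,0,0],"fingers":0.42},{"slide":[130,240,0],"angular":[0,0,0],"fingers":0.42},{"slide":[130,280,0],"angular":[0,0,0],"fingers":0.42},{"slide":[130,280,0],"angular":[0,0,0],"fingers":0.42},{"slide":[130,280,0],"angular":[0,0,0],"fingers":0.42},{"slide":[130,280,0],"angular":[0,0,0],"fingers":0.42}]'

```text
clock: 47.77
tcp_pos: [0.4677, -0.0311, 0.1672]
orientation: [0.001, -0.001, 1.0, -0.0]
wrist_force: [0.4, -0.2, -1.2]
finger_gap: 0.0494
grip_force: 0.0
```

Run:
```python
from h import *
print(get_state()["tcp_pos"])
for c in("top","scene"):
  p=read_camera(c)
  for n,z in dict(mirror_center=.02,tweezers_center=.0205,syringe_center=.023,amber_bottle_center=.0425,white_bottle_center=.0475,orange_well=.002,green_well=.002).items():
    for d in tip_of(n,p)[:3]: print(c,n,round(d["p"],2),w(p,d["point"],z).round(4))
  if c=="top":
    hsv=cv2.cvtColor(p["color"],cv2.COLOR_RGB2HSV)
    for col in range(368,396,3): pass
    X=proj(p,[[.596,-.313,.08],[.596,-.313,.034],[.62,.232,.09]]);print(X.round(1),[p["color"][int(v),int(u)].tolist() for u,v in X])
```

```text
[ 0.46768656 -0.03113984  0.16722811]
top mirror_center 0.64 [0.4593 0.2471 0.02  ]
top tweezers_center 0.53 [0.4717 0.2089 0.0205]
top tweezers_center 0.46 [0.4767 0.2032 0.0205]
top syringe_center 0.76 [ 0.4491 -0.3001  0.023 ]
top amber_bottle_center 0.6 [ 0.5841 -0.3212  0.0425]
top white_bottle_center 0.55 [0.725  0.2555 0.0475]
top white_bottle_center 0.49 [0.6213 0.2289 0.0475]
top white_bottle_center 0.47 [0.7242 0.1555 0.0475]
top orange_well 0.56 [ 0.5899 -0.3142  0.002 ]
[[388.  171.8]
 [382.5 174.2]
 [155.9 163. ]] [[182, 181, 178], [69, 59, 56], [39, 67, 129]]
scene mirror_center 0.69 [0.4543 0.2493 0.02  ]
scene mirror_center 0.58 [0.6088 0.2285 0.02  ]
scene syringe_center 0.42 [ 0.4479 -0.3028  0.023 ]
scene syringe_center 0.27 [0.457  0.2508 0.023 ]
scene white_bottle_center 0.82 [0.6245 0.2224 0.0475]
scene white_bottle_center 0.82 [0.7182 0.1622 0.0475]
scene white_bottle_center 0.61 [0.7327 0.2566 0.0475]
scene orange_well 0.37 [ 0.5991 -0.3127  0.002 ]
scene green_well 0.68 [0.6111 0.2249 0.002 ]
scene green_well 0.62 [ 0.6005 -0.3246  0.002 ]
scene green_well 0.53 [0.6443 0.21   0.002 ]
```

Run:
```python
from h import *
d=np.load("w9.npy",allow_pickle=True).item();p,s=d["p"],d["s"]
a,b=w(p,(130+241/1.877,131/1.877),.020,s),w(p,(130+241/1.877,471/1.877),.020,s);u=(a-b)/np.linalg.norm(a-b)
print(np.linalg.norm(a-b),a-.113*u,b+.055*u,np.degrees(np.arctan2(u[1],u[0])))
# plate corners far/near in same picture
f=lambda x,y:w(p,(130+x/1.877,y/1.877),.005,s)
A,B,D,C=f(201,133),f(369,133),f(206,473),f(351,472);c=(A+B+C+D)/4;print("plate c",c,np.linalg.norm(A-D),np.linalg.norm(A-B))
for q in((200,309),(367,309),(206,410),(360,413)): print(w(p,(130+q[0]/1.877,q[1]/1.877),.028,s)[:2])
```

```text
0.16924429391624501 [0.46487992 0.24758897 0.02      ] [0.46364046 0.24747941 0.02      ] 5.051365807560386
plate c [0.49173829 0.22852076 0.005     ] 0.17939037878866543 0.08141632196095622
[0.49523545 0.26999146]
[0.50225482 0.19033627]
[0.44455298 0.26348557]
[0.44971773 0.18604452]
```

```bash
python3 -c "
from h import *
print(hand_in())"
```

```text
the job is handed in; nothing more can be done
None
```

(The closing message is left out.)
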